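# Pack the unsold cakes from the display case into the carrier

### The arm

A 6-joint arm with a two-finger parallel gripper is mounted at the origin on the work surface. World frame = base frame: x ahead of the robot, y to its left, z up, the work surface at z = 0. Lengths are in m, angles in rad, forces in N, time in s.
With the tool pointing down it reaches from about 0.3 to 0.95 m from the base axis. Payload 3.1 kg.
Tool frame: the origin (TCP) lies between the finger pads; the fingertips stand 14 mm ahead of it and the grasp point (between the pads) lies 5 mm behind it (arm.tips_ahead is the distance from the TCP to the fingertips, in m); z points along the fingers, y is the direction in which the jaws open and shut (so a half turn about z gives the same grasp; the last joint's range is limited). The gripper opens to 85 mm and grips with 20 to 120 N. Pads are 22 mm wide; open, the fingers measure 114 mm over their backs; the gripper's body (76 mm by 85 mm) begins 54 mm behind the grasp point. The pads swing forward as they close: fully open they stand 13 mm farther back than shut.
Start: joints at [-1.415, 0.308, 1.634, -0, 1.2, -0.07], TCP at [0.14, -0.609, 0.245] pointing down, gripper open.
Joint ranges: [-3.06, 3.06], [-0.79, 1.96], [0.05, 2.63], [-1.19, 4.34], [0.05, 2.64], [-2.94, 2.94]. Speed limits (rad/s): [2.79, 2.79, 3.14, 3.14, 3.14, 3.14].

### API

Orientations are given as a rotation vector (axis times angle).
In Python, from rig import arm gives the robot as it stands. The module is installed in compiled form; this text tells all that it offers.
- The arm moves only by the tool move_arm, never from a script. Its argument "series" is a list of rows, each a list of 7 numbers: the shift along the tool's x, y, z in mm, then the turn, a rotation vector about the tool's x, y, z in rad, then the opening in per cent of the stroke, from 0 (shut) to 100 (fully open). In form: [[x, y, z, wx, wy, wz, jaw], ...]. A call has 1 to 12 rows; each row shifts and turns the commanded pose from where the row before left it, along the tool's axes as they then stand; what a row does not reach is not made up. A row lasts 1/10 s, in which the tool goes at most 50 mm and 8.59 degrees, less where a joint would pass 70% of its speed; a pose out of reach is approached as far as the arm can. A call is refused whole if a number of a shift passes 50 or a number of a turn 0.15, either way. A call with a gripper value outside its range is refused whole. The fingers move at their own pace and stop on an object; "force" is the grip in N (left out, the last holds). Time passes only in rows, so rows that do not move let the fingers close. It gives the time, the measured TCP pose, the force and the opening at its end, in the units of the state.
- arm.get_state(): the state, without advancing time (a new reading comes with each control period).
- arm.grab_frame(name): name is "side" or "top" or "wrist"; returns the picture (480x640x3 uint8, blue, green, red); there is no depth.
- arm.camera_info(name): a dict with "fx", "fy", "cx", "cy" (pixels), "R" (3x3) and "t" (3): a world point X has camera coordinates R X + t; the wrist camera has in their place "T_tool_cam" (4x4, takes a point from camera to tool coordinates, whose origin is the TCP and whose axes are the flange's). Camera axes: x right, y down, z forward; pixel columns grow to the right and rows downward; lengths in m; the calibration is good to about 2 mm. The wrist camera is an equidistant fisheye: a pixel r from the principal point sees the ray r / f radians off the axis. A picture is of the moment at which its call begins: read the wrist's pose just before it. camera_info takes no time and is no camera call.
- arm.job_done(): hands the job in, once; it reports no verdict.
Trained networks look in the newest picture that a camera, given by its name, has taken for a name from the list of things; names that differ only in an ending like _2 or _b are one class to them, and where a whole thing is asked for, a point or a joint stands for the part that bears it (a point fixed in the world has none). Each returns a list of dicts, best first, with "confidence" (0 to 1); they miss things now and then, are a little off and sometimes report something else, mostly with a low value. They report only what shows in the picture. A call takes as long as a camera call.
- arm.boxes_of(camera, name): "location" ([x, y, z] in m, in world coordinates, good to about 4 mm: the middle of the surface that is visible of it).
The state is a dict: "time_s": time; "joint_positions": joint angles; "joint_vel": joint speeds; "tau": joint torques, N m; "eef_pos": TCP position; "eef_rot": TCP orientation; "ft_force": force on the tool from outside, world axes, zero at the start; "ft_torque": the same for the moment, N m; "gripper_width": opening from 0.0 (shut) to 1.0 (fully open).
Only numpy, scipy, OpenCV 4.12 (cv2) and the standard library are available. Lean on these libraries where they do the work, as an engineer would, in place of code of your own. Each camera call takes 0.05 s, during which the arm holds its last target. There are 200 camera calls.

### The job

Closing time: press in the release tab of the display case's snap-in cover, pivot the cover out of its frame and lay it flat, right way up, on the counter, then move every cake tray left in the case into the insulated carrier, standing upright on its floor, and never tip a cake over. Then shut the carrier's lid, hook the latch's wire bail over the keeper on the lid and press the lever fully down so that the lid is pulled tight. Leave the bottles and the jar where they are.

Things in the scene. Friction and masses are not known exactly. Their poses are not given: they have to be found in the camera images.
- case: low display case, fixed: white frame, clear walls, 160 (x) x 290 (y) mm, walls 78 mm high, open on top under its snap-in cover. Origin: centre of its underside; -x is the front, y along its length, z up. Inner floor at 6 mm, with a raised border 14 mm high that leaves 112 x 254 mm for the trays; clear opening 122 (x) x 277 (y) mm. Ledges along front and back, 70 mm up, carry the cover
- case_lip (a point): middle of the fixed lip along the case's back, at its underside, 10 mm above the ledge; lip 19 mm wide (x), 6 mm thick, its front edge 9.5 mm before this point. The cover's far edge is tucked 12 mm under it. Axes as the case's
- case_catch (a point): middle of the catch bar at the case's front, on its top (84 mm above the counter): 52 mm wide (y), 6 mm thick, reaching from the front wall to 5.75 mm behind this point. The nose of the cover's tab is held under it (4 mm deep). Axes as the case's
- cover_mid (a point): snap-in cover: clear panel in a white border, 146 (x) x 273 (y) x 6 mm, flat underside, 0.13 kg; its near edge has a notch round the tab. Point: centre of the panel. x runs from the tab edge to the tucked-in far edge, z up; in the case its axes are the case's and its underside is 70 mm up. Freed, it swings up about its far edge (at most 20 degrees while tucked in; 15 is enough) and is drawn out towards the tab side, from under the lip
- cover_grip (a point): middle between the cover's sprung release tab (at the edge) and its fixed grip rib (inward): two uprights 30 mm wide (y), 40 mm high above the cover's underside; the point is 29 mm above the underside. Outer faces 20 mm to either side along x: 40 mm across, 30 mm squeezed. Squeezing presses the tab inward (+x), freeing the near edge. In the case keep fingers above the catch bar (14 mm above the underside)
- tab (a joint): travel of the release tab: 0 out (latched), 0.010 m fully in, at its stop. Spring: 2 N to start, 7 N fully in; it springs back when let go. Its nose is clear of the catch bar from 0.006 m
- carrier: insulated black carrier box, fixed: 160 (x) x 316 (y) mm outside, rim 92 mm high, walls 18 mm. Origin: centre of its underside; -x is its front (latch), +x its back (hinge), y along its length, z up
- carrier_in (a point): centre of the carrier's inner floor, 18 mm above the counter; axes as the carrier's. Inside 124 (x) x 280 (y) mm, 74 mm deep; 14 mm high borders at both ends leave 254 mm (y) of floor: room for four trays in a row along y, 63 mm apart, each with its length along x
- lid (a joint): angle of the carrier's lid: 0 shut tight, about 0.05 rad lying loosely on its springy rubber gasket, 1.57 upright, 1.92 fully open (stop). Hinge along the back rim, at carrier x = +80 mm, 92 mm above the counter. Friction holds it where left above about 0.9 rad; below that it slowly sinks shut
- lid_edge (a point): middle of the face of the lid's free edge, half-way through its thickness. Lid: slab 160 (x) x 316 (y) x 24 mm, 0.35 kg. The keeper sits in the middle of this face. Axes: x from free edge to hinge, z out of the upper (outer) side
- keeper (a point): middle of the trough of the keeper, a steel hook on the lid's free edge, 30 mm wide (y): floor 26 mm deep, at its outer end an upturned lip 4 mm thick, 7.5 mm high; trough 16 mm. Here lies the centre of the bail's bar when hooked, 3 mm above the floor. Axes as the lid's
- lever (a joint): angle of the latch lever on the carrier's front: 0 fully down, 1.57 straight out, 2.5 up and out (stop); friction holds it. Pivot along y at carrier x = -98 mm, 72 mm up. The bail is pivoted on it 16 mm from the lever's pivot. With the bail hooked and the lid on its gasket it stands at 1.3 to 1.6; pressing its end down and in from there takes 5 to 10 N, draws the lid tight and goes over centre
- lever_tip (a point): end of the latch lever, a steel plate 26 mm wide (y), 5 mm thick, whose outer half is bent outward by 0.55 rad: with the lever fully down the end is 43 mm below its pivot and 12 mm further out, 29 mm above the counter. Press here, on the outer side, keeping clear of the bail's finger tab above it. Axes as the carrier's when the lever is at 0
- bail (a joint): angle of the wire bail to the lever; bail minus lever is the bail's lean outward from upright (rad). Held by light friction
- bail_bar (a point): middle of the bail's cross bar, 52.5 mm from the bail's pivot on the lever: round, 6 mm thick, 40 mm long (carrier y). It goes over the keeper's lip into the trough. Bail and lever swing in the upright plane across the carrier's front, so the bar can be led anywhere the two links reach
- bail_tip (a point): where to grip the bail: in the steel finger tab that runs on beyond the bar, bent outward by 0.4 rad; the point is 18 mm from the bar's centre along the tab, which ends at 24 mm. Tab 12 mm wide (carrier y), 6 mm thick; pinched across its 12 mm it turns about the carrier's y between the fingers
- tray1_mid (a point): cake in a gold foil tray under a stiff clear domed lid; up to 4 alike, None if absent. Foil 92 (x) x 52 (y) mm at the rim, 30 mm high; on it the dome, 72 x 28 mm, 26 mm high; 56 mm in all; 0.12 kg. Point: the centre, 28 mm above the underside; z up. Pick it by the dome across its 28 mm (30 N), fingertips just above the foil rim. In the case they stand in a row along its y, 63 mm apart, lengthwise in x
- tray2_mid (a point): cake in a gold foil tray under a stiff clear domed lid; up to 4 alike, None if absent. Foil 92 (x) x 52 (y) mm at the rim, 30 mm high; on it the dome, 72 x 28 mm, 26 mm high; 56 mm in all; 0.12 kg. Point: the centre, 28 mm above the underside; z up. Pick it by the dome across its 28 mm (30 N), fingertips just above the foil rim. In the case they stand in a row along its y, 63 mm apart, lengthwise in x
- tray3_mid (a point): cake in a gold foil tray under a stiff clear domed lid; up to 4 alike, None if absent. Foil 92 (x) x 52 (y) mm at the rim, 30 mm high; on it the dome, 72 x 28 mm, 26 mm high; 56 mm in all; 0.12 kg. Point: the centre, 28 mm above the underside; z up. Pick it by the dome across its 28 mm (30 N), fingertips just above the foil rim. In the case they stand in a row along its y, 63 mm apart, lengthwise in x
- tray4_mid (a point): cake in a gold foil tray under a stiff clear domed lid; up to 4 alike, None if absent. Foil 92 (x) x 52 (y) mm at the rim, 30 mm high; on it the dome, 72 x 28 mm, 26 mm high; 56 mm in all; 0.12 kg. Point: the centre, 28 mm above the underside; z up. Pick it by the dome across its 28 mm (30 N), fingertips just above the foil rim. In the case they stand in a row along its y, 63 mm apart, lengthwise in x
- bottle1: bystander: sauce squeeze bottle, 54 mm across, 195 mm high, origin at the centre of its foot
- bottle2: bystander: a second such squeeze bottle
- jar: bystander: glass jar with a lid, 72 mm across, 90 mm high, origin at the centre of its foot

How it is judged:
On the way, in this order (a step that is already met when the one before it is completed fails the run):
1. the release tab is pressed in while the cover is still in its frame (value of joint tab above 0.006 m and distance between cover_mid and case below 0.085 m), for 0.1 s.
2. the cover is out of the case and lies flat, right way up, on the counter (height (world z) of cover_mid below 0.012 m and angle between cover_mid's own z axis and vertical below 0.08 rad and horizontal distance between cover_mid and case above 0.12 m), for 0.2 s.
3. every cake tray stands upright on the carrier's floor (x of tray1_mid in the frame of carrier_in between -0.037 and 0.037 m and y of tray1_mid in the frame of carrier_in between -0.118 and 0.118 m and z of tray1_mid in the frame of carrier_in between 0.02 and 0.036 m and angle between each of tray1_mid, tray2_mid, tray3_mid, tray4_mid's own z axis and vertical below 0.12 rad and x of tray2_mid in the frame of carrier_in between -0.037 and 0.037 m and y of tray2_mid in the frame of carrier_in between -0.118 and 0.118 m and z of tray2_mid in the frame of carrier_in between 0.02 and 0.036 m and x of tray3_mid in the frame of carrier_in between -0.037 and 0.037 m and y of tray3_mid in the frame of carrier_in between -0.118 and 0.118 m and z of tray3_mid in the frame of carrier_in between 0.02 and 0.036 m and x of tray4_mid in the frame of carrier_in between -0.037 and 0.037 m and y of tray4_mid in the frame of carrier_in between -0.118 and 0.118 m and z of tray4_mid in the frame of carrier_in between 0.02 and 0.036 m), for 0.2 s.
4. the lid is shut onto its gasket (value of joint lid below 0.1 rad), for 0.2 s.
5. the bail's bar lies in the keeper's trough (x of bail_bar in the frame of keeper between -0.011 and 0.011 m and z of bail_bar in the frame of keeper between -0.005 and 0.006 m and value of joint lid below 0.1 rad), for 0.2 s.
6. the lever is fully down and the lid pulled tight (value of joint lever below 0.12 rad and value of joint lid below 0.022 rad), for 0.2 s.
At the end, for the whole second after the job is handed in: Cover flat on the counter (5 degrees, right way up, centre 120 mm or more from the case's); every tray upright (7 degrees) on the carrier's floor; bail bar in the keeper's trough (10 mm along, 5 mm in height); lever within 0.12 rad of fully down, lid within 0.022 rad of tight (all of step 2 and all of step 3 and all of step 6 and x of bail_bar in the frame of keeper between -0.011 and 0.011 m and z of bail_bar in the frame of keeper between -0.005 and 0.006 m); the robot touches nothing.
It fails at once if a cake tray is tipped by more than 40 degrees (angle between any of tray1_mid, tray2_mid, tray3_mid, tray4_mid's own z axis and vertical above 0.7 rad).
It fails at once if a bystander (bottle or jar) is pushed more than 30 mm away (distance of any of bottle1, bottle2, jar from where it was at the start of the episode above 0.03 m).
Of tray1, tray2, tray3, tray4 only 2 to 4 are there at a start; the rules pass over those that are not, and their reading is None.
At some moment in a run one of tray1, tray2, tray3, tray4 may be knocked a few centimetres aside while the robot is not near it.
It also fails if it takes over 210 s, if anything falls off the work surface, if the arm or the gripper's body presses on something with over 40 N, if the wrist force passes 120 N, or if a joint passes its speed limit or range.

## Working session

There is one attempt and no reset: what is moved stays moved. The work goes in short steps, Python scripts to look and compute and a tool call to move; the robot and the scene stay as the last step left them, time stands still between calls to the robot, and variables do not carry over. Pictures are saved under pics/ and viewed, about 12 in all and at most 16, crops included, and the job is handed in when it is done.

Besides the shell and the picture viewer there is one more tool, called in YAML: its name, and indented under it one key for each argument. move_arm: Moves the arm, as the interface text tells. Its arguments: {"type":"object","properties":{"series":{"type":"array"},"force":{"type":"number"}},"required":["series"]}

```bash
mkdir -p pics; cat > h.py <<'E'
from rig import arm
import numpy as np, cv2
from scipy.spatial.transform import Rotation as Ro
def snap(c,n=None):
    f=arm.grab_frame(c)
    if n: cv2.imwrite('pics/'+n+'.png',f)
    return f
def proj(c,X):
    i=arm.camera_info(c); p=np.array(i['R'])@np.array(X)+np.array(i['t'])
    return np.array([i['fx']*p[0]/p[2]+i['cx'], i['fy']*p[1]/p[2]+i['cy']])
def ray(c,u,v):
    i=arm.camera_info(c); R=np.array(i['R']);t=np.array(i['t'])
    d=R.T@np.array([(u-i['cx'])/i['fx'],(v-i['cy'])/i['fy'],1]); return -R.T@t,d
def atz(c,u,v,z):
    o,d=ray(c,u,v); return o+d*(z-o[2])/d[2]
def st():
    s=arm.get_state(); R=Ro.from_rotvec(s['eef_rot']).as_matrix()
    print('t',round(s['time_s'],2),'p',np.round(s['eef_pos'],4),'rv',np.round(s['eef_rot'],3),'F',np.round(s['ft_force'],1),'g',round(s['gripper_width'],3)); return s,np.array(s['eef_pos']),R
E
python3 - <<'E'
from h import *
s,p,R=st(); print(R.round(3))
for c in('top','side'):
    snap(c,c+'0'); i=arm.camera_info(c); print(c,i['fx'],'cam',(-np.array(i['R']).T@np.array(i['t'])).round(3), np.array(i['R']).round(2).tolist())
    for n in ['case','cover_mid','cover_grip','carrier','lid_edge','keeper','lever_tip','bail_bar','bail_tip','tray1_mid','bottle1','jar','case_catch','case_lip','carrier_in']:
        print(n,[(np.round(d['location'],3).tolist(),round(d['confidence'],2)) for d in arm.boxes_of(c,n)])
i=arm.camera_info('wrist');print(i)
E
```

```text
t 0.0 p [ 0.1398 -0.6084  0.2441] rv [-3.119 -0.354  0.   ] F [-0.  -0.7  0.3] g 1.004
[[ 0.975  0.224 -0.   ]
 [ 0.224 -0.975  0.002]
 [ 0.    -0.002 -1.   ]]
top 531.1570040717284 cam [0.405 0.104 1.608] [[0.02, -1.0, 0.02], [-0.99, -0.02, -0.12], [0.12, -0.02, -0.99]]
case [([0.571, -0.248, 0.075], 0.94)]
cover_mid [([0.527, -0.27, 0.073], 0.74), ([0.633, 0.243, 0.228], 0.53)]
cover_grip [([0.528, -0.266, 0.077], 0.7)]
carrier [([0.574, 0.252, 0.092], 0.56)]
lid_edge [([0.63, 0.244, 0.23], 0.88), ([0.412, 0.257, 0.132], 0.45)]
keeper [([0.633, 0.245, 0.228], 0.97)]
lever_tip [([0.413, 0.256, 0.088], 0.5)]
bail_bar []
bail_tip [([0.413, 0.258, 0.133], 0.44)]
tray1_mid []
bottle1 [([0.726, -0.056, 0.137], 0.77), ([0.733, 0.046, 0.136], 0.76), ([0.414, 0.258, 0.088], 0.4)]
jar [([0.408, 0.558, 0.089], 0.63)]
case_catch [([0.569, -0.249, 0.08], 0.87)]
case_lip [([0.57, -0.247, 0.078], 0.6)]
carrier_in [([0.576, 0.254, 0.091], 0.87)]
side 578.3189490978883 cam [-0.123  1.009  1.353] [[-0.79, -0.61, 0.0], [-0.44, 0.58, -0.69], [0.42, -0.55, -0.73]]
case [([0.496, -0.158, 0.06], 0.83), (
[... 456 characters left out ...]
mid []
bottle1 [([0.743, 0.05, 0.155], 0.74), ([0.72, -0.043, 0.111], 0.72)]
jar [([0.396, 0.579, 0.083], 0.98)]
case_catch [([0.495, -0.161, 0.062], 0.68)]
case_lip [([0.495, -0.16, 0.062], 0.67)]
carrier_in [([0.595, 0.269, 0.092], 0.88)]
{'fx': 371.64829954431775, 'fy': 371.64829954431775, 'cx': 317.9965441495258, 'cy': 240.44508455109786, 'T_tool_cam': array([[ 9.44323644e-04, -9.62321706e-01, -2.71911828e-01,
         7.00941915e-02],
       [ 9.99999327e-01,  1.09196790e-03, -3.91676259e-04,
        -7.33416807e-04],
       [ 6.73837554e-04, -2.71911275e-01,  9.62322090e-01,
        -1.28417176e-01],
       [ 0.00000000e+00,  0.00000000e+00,  0.00000000e+00,
         1.00000000e+00]])}
```

View pics/top0.png

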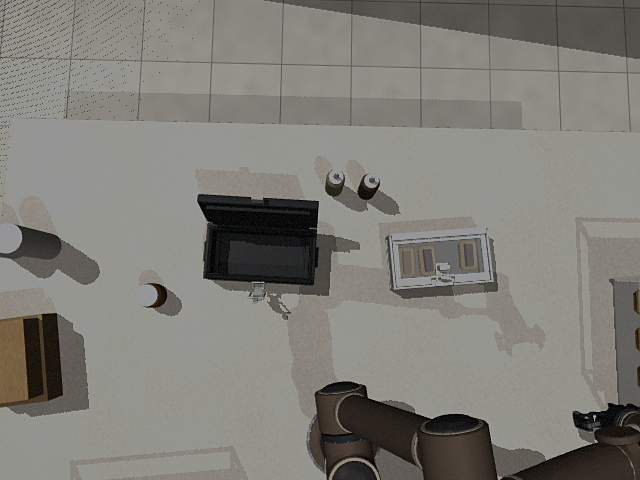

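View pics/side0.png

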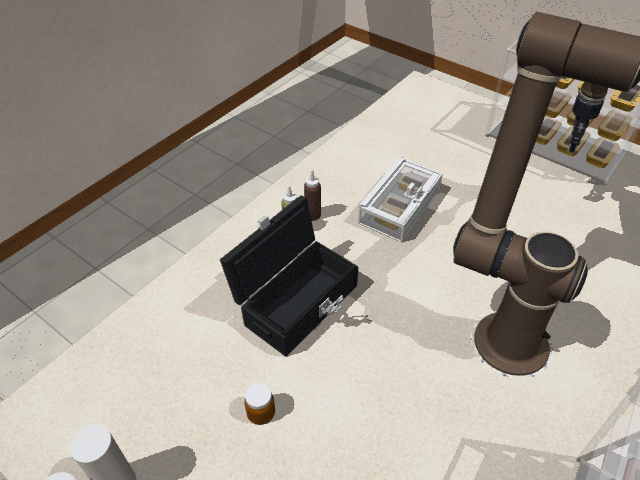

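```bash
cat >> h.py <<'E'
def yawR(a,tx=0):
    # tool down, tool y along world direction a (rad), then tilt tx about tool x
    y=np.array([np.cos(a),np.sin(a),0]);z=np.array([0,0,-1.]);x=np.cross(y,z)
    return np.column_stack([x,y,z])@Ro.from_rotvec([tx,0,0]).as_matrix()
def plan(P,RT,n=None,lim=45):
    s,p,R=st(); P=np.array(P,float)
    w=Ro.from_matrix(R.T@RT).as_rotvec()
    k=max(int(np.ceil(np.linalg.norm(P-p)*1000/lim)),int(np.ceil(np.linalg.norm(w)/.14)),n or 1)
    print('rows',k,'total turn',w.round(3),'per row',(w/k).round(4)); 
    q=p.copy();Rc=R.copy();dw=w/k
    out=[]
    for i in range(k):
        d=Rc.T@(P-p)/k; out.append([*(d*1000).round(1),*dw.round(4)]); Rc=Rc@Ro.from_rotvec(dw).as_matrix()
    for o in out: print([float(v) for v in o])
def wray(u,v,p,R):
    i=arm.camera_info('wrist');T=np.array(i['T_tool_cam']);d=np.array([u-i['cx'],v-i['cy']]);r=np.hypot(*d);th=r/i['fx']
    c=np.array([*(np.sin(th)*d/max(r,1e-9)),np.cos(th)]);return p+R@T[:3,3],R@T[:3,:3]@c
def watz(u,v,z,p,R):
    o,d=wray(u,v,p,R);return o+d*(z-o[2])/d[2]
def wproj(X,p,R):
    i=arm.camera_info('wrist');T=np.array(i['T_tool_cam']);c=T[:3,:3].T@(R.T@(np.array(X)-p)-T[:3,3])
    th=np.arctan2(np.hypot(c[0],c[1]),c[2]);e=c[:2]/np.hypot(c[0],c[1]);return np.array([i['cx'],i['cy']])+i['fx']*th*e
def find(c,*ns):
    for n in ns: print(n,[(np.round(d['location'],3).tolist(),round(d['confidence'],2)) for d in arm.boxes_of(c,n)])
E
python3 - <<'E'
from h import *
plan([0.528,-0.266,0.30],yawR(0.085),12)
E
```

```text
t 1.6 p [ 0.1399 -0.6091  0.2452] rv [-3.122 -0.354 -0.   ] F [-0.4  0.2  0.7] g 0.995
rows 12 total turn [-0.   -0.   -1.43] per row [-0.     -0.     -0.1192]
[37.9, -20.6, -4.6, -0.0, -0.0, -0.1192]
[40.1, -16.0, -4.6, -0.0, -0.0, -0.1192]
[41.7, -11.1, -4.6, -0.0, -0.0, -0.1192]
[42.7, -6.1, -4.6, -0.0, -0.0, -0.1192]
[43.2, -0.9, -4.6, -0.0, -0.0, -0.1192]
[43.0, 4.2, -4.6, -0.0, -0.0, -0.1192]
[42.2, 9.3, -4.6, -0.0, -0.0, -0.1192]
[40.8, 14.2, -4.6, -0.0, -0.0, -0.1192]
[38.8, 19.0, -4.6, -0.0, -0.0, -0.1192]
[36.2, 23.5, -4.6, -0.0, -0.0, -0.1192]
[33.2, 27.6, -4.6, -0.0, -0.0, -0.1192]
[29.7, 31.3, -4.6, -0.0, -0.0, -0.1192]
```

move_arm:
  series:
    - [37.9,-20.6,-4.6,0,0,-0.119,100]
    - [40.1,-16,-4.6,0,0,-0.119,100]
    - [41.7,-11.1,-4.6,0,0,-0.119,100]
    - [42.7,-6.1,-4.6,0,0,-0.119,100]
    - [43.2,-0.9,-4.6,0,0,-0.119,100]
    - [43,4.2,-4.6,0,0,-0.119,100]
    - [42.2,9.3,-4.6,0,0,-0.119,100]
    - [40.8,14.2,-4.6,0,0,-0.119,100]
    - [38.8,19,-4.6,0,0,-0.119,100]
    - [36.2,23.5,-4.6,0,0,-0.119,100]
    - [33.2,27.6,-4.6,0,0,-0.119,100]
    - [29.7,31.3,-4.6,0,0,-0.119,100]

```text
time_s: 2.8
eef_pos: [0.5295, -0.2649, 0.3009]
eef_rot: [2.121, 2.317, 0.0]
ft_force: [1.9, -0.4, -0.5]
gripper_width: 1.0
```

move_arm:
  series:
    - [0,0,0,0,0,0,100]
    - [0,0,0,0,0,0,100]

```text
time_s: 3.0
eef_pos: [0.5288, -0.2655, 0.3005]
eef_rot: [2.125, 2.314, -0.001]
ft_force: [-0.8, -0.9, -0.2]
gripper_width: 0.997
```

```bash
python3 - <<'E'
from h import *
s,p,R=st(); snap('wrist','w1'); st()
find('wrist','cover_grip','cover_mid','case','case_catch','tray1_mid')
for n,X in dict(grip=[.528,-.266,.1],c=[.571,-.25,.075]).items(): print(n,wproj(X,p,R))
E
```

```text
t 3.0 p [ 0.5288 -0.2655  0.3005] rv [ 2.125e+00  2.314e+00 -1.000e-03] F [-0.8 -0.9 -0.2] g 0.997
t 3.05 p [ 0.528  -0.2662  0.3002] rv [-2.127e+00 -2.311e+00  1.000e-03] F [-0.8 -0.4 -0.3] g 1.0
cover_grip [([0.528, -0.261, 0.078], 0.95)]
cover_mid [([0.528, -0.257, 0.075], 0.82)]
case [([0.582, -0.251, 0.091], 0.71)]
case_catch [([0.587, -0.252, 0.086], 0.75), ([0.724, -0.068, 0.124], 0.72)]
tray1_mid []
grip [315.90679531 216.37690921]
c [361.75130703 198.71600728]
```

View pics/w1.png

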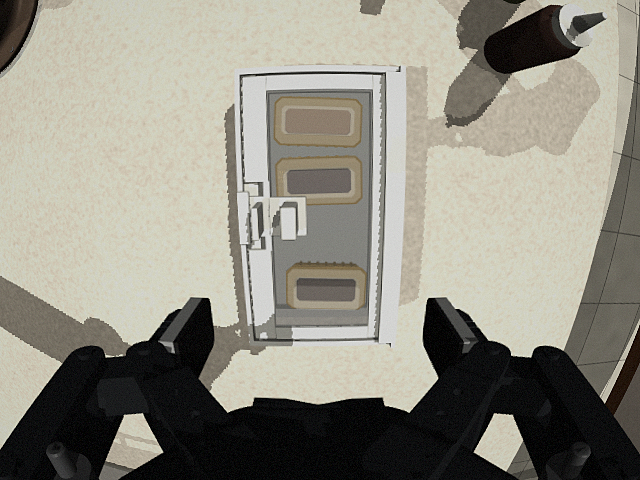

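```bash
python3 - <<'E'
from h import *
f=cv2.imread('pics/w1.png'); cv2.imwrite('pics/w1c.png',cv2.resize(f[50:360,220:420],None,fx=1.9*1,fy=1.9,interpolation=cv2.INTER_CUBIC))
cv2.imwrite('pics/w1d.png',cv2.resize(f[170:270,225:325],(600,600),interpolation=cv2.INTER_CUBIC))
p=np.array([.5284,-.2658,.3003]);R=yawR(0.085)
for n,u,v,z in [('fl',240,67,.078),('bl',403,67,.086),('fr',249,346,.078),('br',393,346,.086),('grip',273,218,.1),('t1',318,121,.056),('t2',320,181,.056),('t3',326,290,.056)]:
    print(n,watz(u,v,z,p,R).round(4))
E
```

```text
fl [ 0.4444 -0.1322  0.078 ]
bl [ 0.5956 -0.1203  0.086 ]
fr [ 0.466  -0.4229  0.078 ]
br [ 0.6236 -0.4045  0.086 ]
grip [ 0.4889 -0.2709  0.1   ]
t1 [ 0.5221 -0.1788  0.056 ]
t2 [ 0.5292 -0.2388  0.056 ]
t3 [ 0.5461 -0.356   0.056 ]
```

View pics/w1d.png

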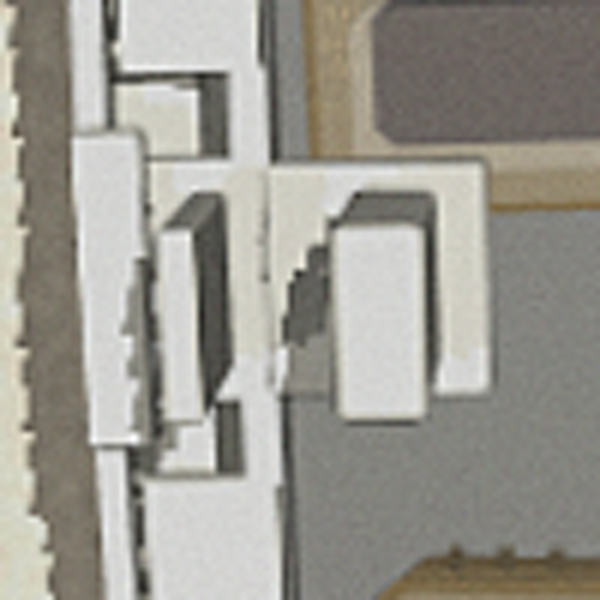

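```bash
python3 - <<'E'
from h import *
p=np.array([.5286,-.2657,.3004]);s,pn,Rn=st();R=yawR(0.085)
g=watz(274,223.7,.110,p,R);print(g, watz(251.7,223.7,.110,p,R),watz(296.3,223.7,.11,p,R))
plan([g[0],g[1],.20],yawR(.086),4)
E
```

```text
t 3.3 p [ 0.5274 -0.2672  0.3003] rv [-2.13  -2.309  0.   ] F [ 0.4  0.2 -0.4] g 1.002
[ 0.49133344 -0.27360556  0.11      ] [ 0.47132075 -0.27523615  0.11      ] [ 0.51106325 -0.27196155  0.11      ]
t 3.3 p [ 0.5274 -0.2672  0.3003] rv [-2.13  -2.309  0.   ] F [ 0.4  0.2 -0.4] g 1.002
rows 4 total turn [-0.    -0.    -0.005] per row [-0.0001 -0.     -0.0013]
[-0.9, -9.1, 25.1, -0.0001, -0.0, -0.0013]
[-0.9, -9.1, 25.1, -0.0001, -0.0, -0.0013]
[-0.8, -9.1, 25.1, -0.0001, -0.0, -0.0013]
[-0.8, -9.1, 25.1, -0.0001, -0.0, -0.0013]
```

move_arm:
  series:
    - [-0.9,-9.1,25,0,0,0,100]
    - [-0.9,-9.1,25,0,0,0,100]
    - [-0.9,-9.1,25,0,0,0,100]
    - [-0.9,-9.1,25,0,0,0,100]
    - [0,0,30,0,0,0,100]
    - [0,0,30,0,0,0,100]
    - [0,0,20,0,0,0,100]
    - [0,0,14,0,0,0,100]
    - [0,0,0,0,0,0,100]
    - [0,0,0,0,0,0,100]

```text
time_s: 4.3
eef_pos: [0.4926, -0.2735, 0.107]
eef_rot: [2.128, 2.31, 0.0]
ft_force: [0.8, 0.4, 0.9]
gripper_width: 1.0
```

```bash
python3 - <<'E'
from h import *
s,p,R=st(); snap('wrist','w2'); print(arm.tips_ahead)
E
```

```text
t 4.3 p [ 0.4926 -0.2735  0.107 ] rv [2.128 2.31  0.   ] F [0.8 0.4 0.9] g 1.0
0.014
```

View pics/w2.png

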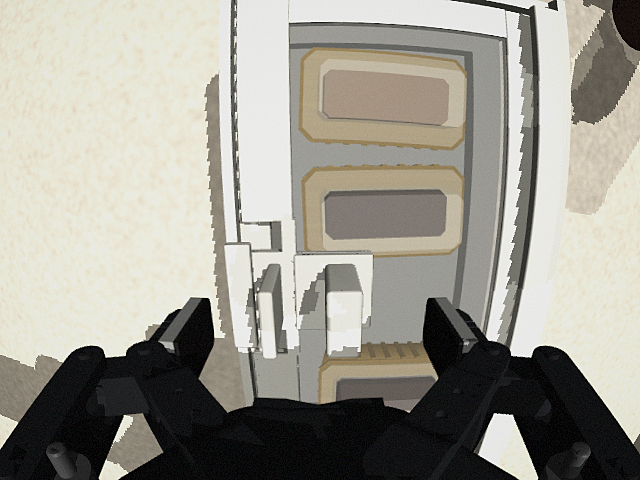

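```bash
python3 - <<'E'
from h import *
s,p,R=st()
for dx in(-.02,.02):
  for dy in(-.015,.015):
    X=np.array([.4913,-.2736,.110])+R[:,1]*dx+R[:,0]*dy; print(dx,dy,wproj(X,p,R).round(0),wproj(X-[0,0,.026],p,R).round(0))
print(wproj(p,p,R))
E
```

```text
t 4.35 p [ 0.4932 -0.2737  0.1077] rv [2.126e+00 2.310e+00 1.000e-03] F [ 0.  -0.4 -0.2] g 1.004
-0.02 -0.015 [261. 357.] [269. 326.]
-0.02 0.015 [256. 290.] [266. 266.]
0.02 -0.015 [360. 357.] [355. 327.]
0.02 0.015 [364. 290.] [357. 266.]
[315.30031345 323.4902029 ]
```

move_arm:
  series:
    - [0,-1.5,4,0,0,0,60]
    - [0,0,0,0,0,0,30]
    - [0,0,0,0,0,0,20]
    - [0,0,0,0,0,0,20]
    - [0,0,0,0,0,0,20]
    - [0,0,0,0,0,0,20]
    - [0,0,0,0,0,0,20]
  force: 50

```text
time_s: 5.05
eef_pos: [0.4927, -0.2735, 0.1046]
eef_rot: [2.124, 2.31, 0.002]
ft_force: [0.7, 2.2, 6.6]
gripper_width: 0.334
```

move_arm:
  series:
    - [0,1,-3.4,0.03,0,0,20]
    - [0,1,-3.4,0.03,0,0,20]
    - [0,1,-3.4,0.03,0,0,20]
    - [0,1,-3.4,0.03,0,0,20]
    - [0,1,-3.4,0.03,0,0,20]
    - [0,1,-3.4,0.03,0,0,20]
    - [0,1,-3.4,0.03,0,0,20]
    - [0,1,-3.4,0.03,0,0,20]
    - [0,0,0,0,0,0,20]

```text
time_s: 5.95
eef_pos: [0.5025, -0.272, 0.1285]
eef_rot: [-2.009, -2.185, 0.263]
ft_force: [-0.2, -0.2, -1.4]
gripper_width: 0.331
```

```bash
python3 - <<'E'
from h import *
s,p,R=st(); snap('wrist','w3')
E
```

```text
t 5.95 p [ 0.5025 -0.272   0.1285] rv [-2.009 -2.185  0.263] F [-0.2 -0.2 -1.4] g 0.331
```

View pics/w3.png

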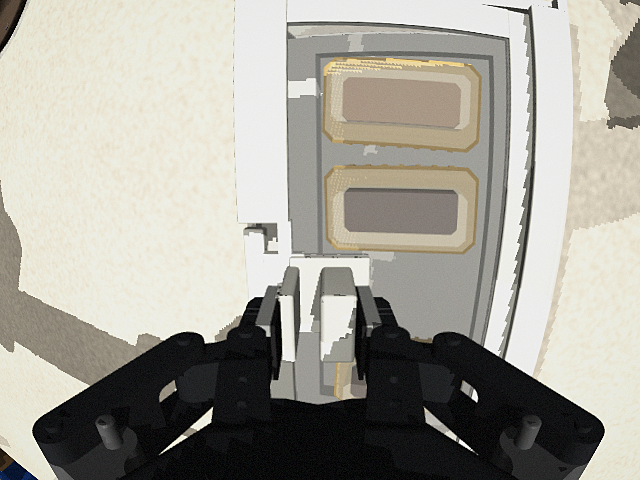

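move_arm:
  series:
    - [0,-5,0,0,0,0,20]
    - [0,-10,0,0,0,0,20]
    - [0,-10,0,0,0,0,20]
    - [0,-10,0,0,0,0,20]
    - [0,-10,-10,0,0,0,20]
    - [0,0,-25,0,0,0,20]
    - [0,0,-25,-0.06,0,0,20]
    - [0,0,-20,-0.06,0,0,20]
    - [0,0,0,-0.06,0,0,20]
    - [0,0,0,-0.06,0,0,20]
    - [0,0,0,0,0,0,20]

```text
time_s: 7.1
eef_pos: [0.4742, -0.2744, 0.2186]
eef_rot: [2.128, 2.309, -0.0]
ft_force: [0.8, -1.0, -0.5]
gripper_width: 0.328
```

```bash
python3 - <<'E'
from h import *
s,p,R=st(); print(R.round(3)); f=snap('side'); cv2.imwrite('pics/s1.png',cv2.resize(f[100:300,300:560],None,fx=2.5,fy=2.5))
plan([.326,-.288,.1],yawR(.086),6)
E
```

```text
t 7.1 p [ 0.4742 -0.2744  0.2186] rv [ 2.128  2.309 -0.   ] F [ 0.8 -1.  -0.5] g 0.328
[[-0.081  0.997  0.001]
 [ 0.997  0.081 -0.001]
 [-0.001  0.001 -1.   ]]
t 7.15 p [ 0.4747 -0.2745  0.2183] rv [ 2.129e+00  2.310e+00 -1.000e-03] F [ 0.3  0.9 -2. ] g 0.326
rows 6 total turn [-0.     0.001 -0.004] per row [-0.      0.0001 -0.0007]
[-0.2, -24.9, 19.7, -0.0, 0.0001, -0.0007]
[-0.2, -24.9, 19.7, -0.0, 0.0001, -0.0007]
[-0.2, -24.9, 19.7, -0.0, 0.0001, -0.0007]
[-0.2, -24.9, 19.7, -0.0, 0.0001, -0.0007]
[-0.2, -24.9, 19.7, -0.0, 0.0001, -0.0007]
[-0.1, -24.9, 19.7, -0.0, 0.0001, -0.0007]
```

View pics/s1.png

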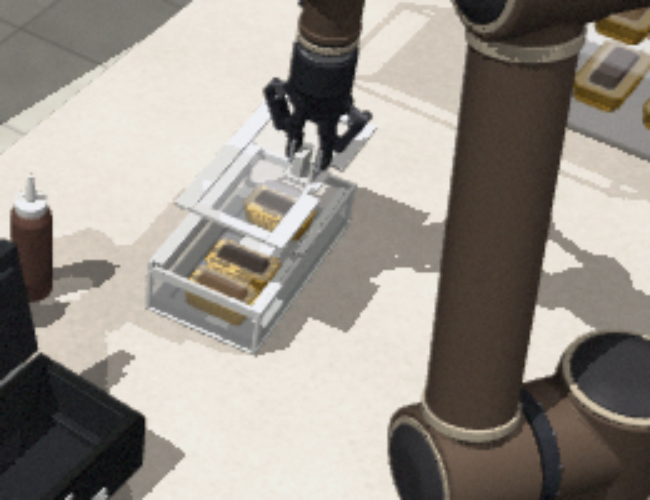

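move_arm:
  series:
    - [0,-37,0,0,0,0,20]
    - [0,-38,0,0,0,0,20]
    - [0,-37,0,0,0,0,20]
    - [0,-37,20,0,0,0,20]
    - [0,0,40,0,0,0,20]
    - [0,0,40,0,0,0,20]
    - [0,0,40,0,0,0,20]
    - [0,0,28,0,0,0,20]
    - [0,0,8,0,0,0,20]
    - [0,0,4,0,0,0,20]
    - [0,0,0,0,0,0,20]

```text
time_s: 8.25
eef_pos: [0.3282, -0.2873, 0.0379]
eef_rot: [2.126, 2.311, -0.0]
ft_force: [-0.9, 0.1, -1.5]
gripper_width: 0.33
```

move_arm:
  series:
    - [0,0,1.5,0,0,0,20]
    - [0,0,1,0,0,0,20]
    - [0,0,1,0,0,0,20]
    - [0,0,0,0,0,0,20]

```text
time_s: 8.65
eef_pos: [0.3283, -0.2874, 0.0349]
eef_rot: [2.126, 2.31, 0.0]
ft_force: [1.0, 1.0, 3.8]
gripper_width: 0.327
```

Contact. Release and lift.

move_arm:
  series:
    - [0,0,0,0,0,0,60]
    - [0,0,0,0,0,0,100]
    - [0,0,0,0,0,0,100]
    - [0,0,0,0,0,0,100]
    - [0,0,0,0,0,0,100]
    - [0,0,-20,0,0,0,100]
    - [0,0,-40,0,0,0,100]
    - [0,0,-45,0,0,0,100]
    - [0,0,-45,0,0,0,100]
    - [0,0,-45,0,0,0,100]
    - [0,0,-45,0,0,0,100]
    - [0,0,-30,0,0,0,100]

```text
time_s: 9.85
eef_pos: [0.328, -0.2873, 0.3075]
eef_rot: [2.124, 2.308, -0.001]
ft_force: [0.4, -1.2, -0.4]
gripper_width: 1.002
```

```bash
python3 - <<'E'
from h import *
s,p,R=st(); snap('top','t1'); f=cv2.imread('pics/t1.png');find('top','tray1_mid','cover_mid','case','keeper','lid_edge','bail_tip','bail_bar')
cv2.imwrite('pics/t1c.png',cv2.resize(f[160:360,190:520],None,fx=2.4,fy=2.4,interpolation=cv2.INTER_CUBIC))
E
```

```text
t 9.85 p [ 0.328  -0.2873  0.3075] rv [ 2.124e+00  2.308e+00 -1.000e-03] F [ 0.4 -1.2 -0.4] g 1.002
tray1_mid [([0.544, -0.36, 0.046], 0.85), ([0.413, 0.256, 0.088], 0.64)]
cover_mid [([0.372, -0.27, 0.001], 0.76)]
case [([0.539, -0.293, 0.017], 0.9), ([0.542, -0.359, 0.046], 0.67)]
keeper [([0.632, 0.246, 0.226], 0.64), ([0.413, 0.257, 0.091], 0.4), ([0.542, -0.293, 0.018], 0.24), ([0.522, -0.173, 0.037], 0.17)]
lid_edge [([0.631, 0.246, 0.229], 0.72)]
bail_tip [([0.415, 0.256, 0.09], 0.56)]
bail_bar [([0.409, 0.258, 0.135], 0.5), ([0.535, -0.287, 0.021], 0.34)]
```

View pics/t1c.png

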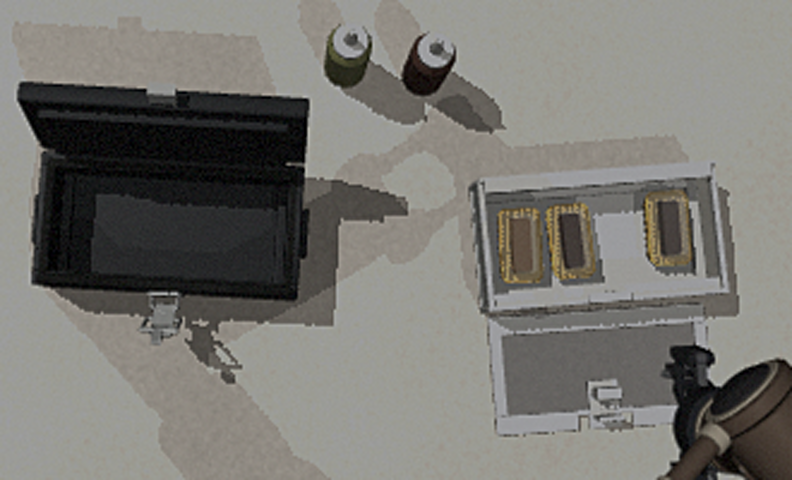

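```bash
python3 - <<'E'
from h import *
plan([.50,.255,.38],yawR(1.57-.05),13)
E
```

```text
t 10.25 p [ 0.3264 -0.2857  0.3016] rv [-2.125e+00 -2.309e+00 -1.000e-03] F [-1.4 -0.7  0.7] g 1.001
rows 13 total turn [ 0.    -0.005 -1.437] per row [ 0.     -0.0004 -0.1105]
[40.4, 16.7, -5.9, 0.0, -0.0004, -0.1105]
[38.3, 21.1, -6.0, 0.0, -0.0004, -0.1105]
[35.7, 25.2, -6.0, 0.0, -0.0004, -0.1105]
[32.7, 29.0, -6.0, 0.0, -0.0004, -0.1105]
[29.3, 32.4, -6.0, 0.0, -0.0004, -0.1105]
[25.6, 35.4, -6.0, 0.0, -0.0004, -0.1105]
[21.5, 38.0, -6.0, 0.0, -0.0004, -0.1105]
[17.2, 40.2, -6.0, 0.0, -0.0004, -0.1105]
[12.6, 41.8, -6.0, 0.0, -0.0004, -0.1105]
[7.9, 43.0, -6.0, 0.0, -0.0004, -0.1105]
[3.1, 43.6, -6.0, 0.0, -0.0004, -0.1105]
[-1.7, 43.6, -6.0, 0.0, -0.0004, -0.1105]
[-6.5, 43.2, -6.0, 0.0, -0.0004, -0.1105]
```

move_arm:
  series:
    - [40,16.7,-6,0,0,-0.11,100]
    - [38.3,21.1,-6,0,0,-0.11,100]
    - [35.7,25.2,-6,0,0,-0.11,100]
    - [32.7,29,-6,0,0,-0.11,100]
    - [29.3,32.4,-6,0,0,-0.11,100]
    - [25.6,35.4,-6,0,0,-0.11,100]
    - [21.5,38,-6,0,0,-0.11,100]
    - [17.2,40.2,-6,0,0,-0.11,100]
    - [12.6,41.8,-6,0,0,-0.11,100]
    - [7.9,43,-6,0,0,-0.11,100]
    - [3.1,43.6,-6,0,0,-0.11,100]
    - [-1.7,43.6,-6,0,0,-0.11,100]

```text
time_s: 11.45
eef_pos: [0.4887, 0.2135, 0.3741]
eef_rot: [-0.255, -3.128, 0.002]
ft_force: [1.6, -0.2, 0.7]
gripper_width: 1.003
```

move_arm:
  series:
    - [-6.5,43.2,-6,0,0,-0.11,100]
    - [0,0,0,0,0,0,100]
    - [0,0,0,0,0,0,100]

```text
time_s: 11.75
eef_pos: [0.502, 0.2538, 0.3796]
eef_rot: [-0.089, -3.137, 0.003]
ft_force: [-0.4, -0.2, -0.2]
gripper_width: 1.001
```

```bash
python3 - <<'E'
from h import *
s,p,R=st(); print(R.round(3).tolist()); snap('wrist','w4'); st()
find('wrist','carrier_in','carrier','keeper','lid_edge','bail_tip','bail_bar','lever_tip')
E
```

```text
t 11.75 p [0.502  0.2538 0.3796] rv [-8.900e-02 -3.137e+00  3.000e-03] F [-0.4 -0.2 -0.2] g 1.001
[[-0.998, 0.057, -0.004], [0.057, 0.998, -0.002], [0.003, -0.002, -1.0]]
t 11.8 p [0.5019 0.2529 0.3798] rv [-9.100e-02 -3.137e+00  3.000e-03] F [-0.3  0.3 -0.1] g 1.002
carrier_in [([0.597, 0.25, 0.091], 0.89)]
carrier [([0.592, 0.252, 0.094], 0.9), ([0.626, 0.245, 0.203], 0.18)]
keeper [([0.624, 0.244, 0.206], 0.96), ([0.409, 0.254, 0.135], 0.54)]
lid_edge [([0.631, 0.248, 0.198], 0.6), ([0.408, 0.255, 0.13], 0.3)]
bail_tip [([0.41, 0.258, 0.132], 0.91)]
bail_bar [([0.406, 0.253, 0.134], 0.96)]
lever_tip [([0.413, 0.256, 0.094], 0.89)]
```

View pics/w4.png

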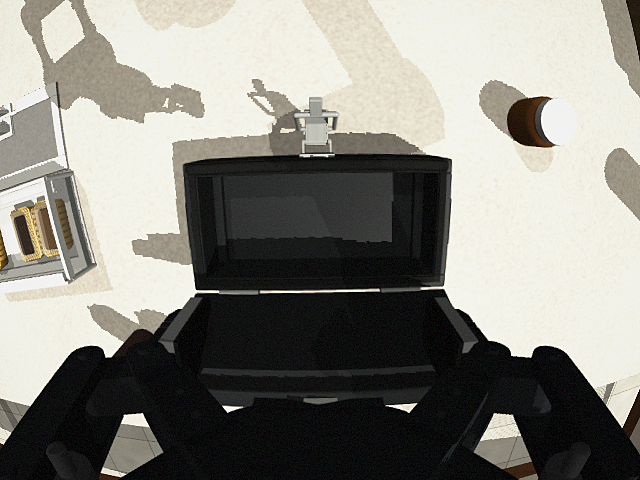

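```bash
python3 - <<'E'
from h import *
p=np.array([.502,.2534,.3797]);R=np.array([[-0.998, 0.057, -0.003], [0.057, 0.998, -0.002], [0.003, -0.002, -1.0]])
f=cv2.imread('pics/w4.png')
cv2.imwrite('pics/w4c.png',cv2.resize(np.clip(f[80:310,170:465].astype(int)*2,0,255).astype('uint8'),None,fx=2.6,fy=2.6,interpolation=cv2.INTER_CUBIC))
for n,u,v in [('fr',185,162),('fl',451,158),('br',192,292),('bl',446,290)]: print(n,watz(u,v,.092,p,R).round(4))
E
```

```text
fr [0.4476 0.1024 0.092 ]
fl [0.4602 0.411  0.092 ]
br [0.6097 0.0878 0.092 ]
bl [0.6249 0.4098 0.092 ]
```

View pics/w4c.png

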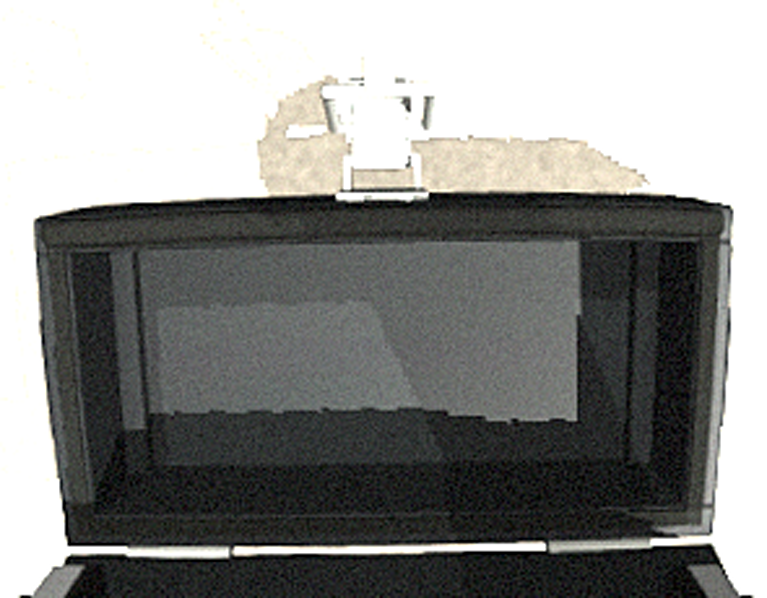

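```bash
python3 - <<'E'
from h import *
plan([.53,-.24,.26],yawR(1.571+.086),12)
E
```

```text
t 12.15 p [0.5025 0.2525 0.382 ] rv [0.093 3.14  0.   ] F [-0.1 -0.2 -0.4] g 1.002
rows 12 total turn [ 0.     0.    -0.145] per row [ 0.      0.     -0.0121]
[-4.7, -40.8, 10.2, 0.0, 0.0, -0.0121]
[-4.2, -40.9, 10.2, 0.0, 0.0, -0.0121]
[-3.7, -40.9, 10.2, 0.0, 0.0, -0.0121]
[-3.2, -41.0, 10.2, 0.0, 0.0, -0.0121]
[-2.7, -41.0, 10.2, 0.0, 0.0, -0.0121]
[-2.2, -41.0, 10.2, 0.0, 0.0, -0.0121]
[-1.7, -41.1, 10.2, 0.0, 0.0, -0.0121]
[-1.2, -41.1, 10.2, 0.0, 0.0, -0.0121]
[-0.7, -41.1, 10.2, 0.0, 0.0, -0.0121]
[-0.2, -41.1, 10.2, 0.0, 0.0, -0.0121]
[0.3, -41.1, 10.2, 0.0, 0.0, -0.0121]
[0.8, -41.1, 10.2, 0.0, 0.0, -0.0121]
```

move_arm:
  series:
    - [-4.7,-41,10.2,0,0,-0.012,70]
    - [-4.2,-41,10.2,0,0,-0.012,70]
    - [-3.7,-41,10.2,0,0,-0.012,70]
    - [-3.2,-41,10.2,0,0,-0.012,70]
    - [-2.7,-41,10.2,0,0,-0.012,70]
    - [-2.2,-41,10.2,0,0,-0.012,70]
    - [-1.7,-41,10.2,0,0,-0.012,70]
    - [-1.2,-41,10.2,0,0,-0.012,70]
    - [-0.7,-41,10.2,0,0,-0.012,70]
    - [-0.2,-41,10.2,0,0,-0.012,70]
    - [0.3,-41,10.2,0,0,-0.012,70]
    - [0.8,-41,10.2,0,0,-0.013,70]

```text
time_s: 13.35
eef_pos: [0.5296, -0.241, 0.2594]
eef_rot: [-0.136, 3.138, -0.001]
ft_force: [0.2, 0.1, -0.1]
gripper_width: 0.695
```

move_arm:
  series:
    - [0,0,0,0,0,0,70]
    - [0,0,0,0,0,0,70]

```text
time_s: 13.55
eef_pos: [0.5293, -0.2397, 0.259]
eef_rot: [0.132, -3.138, -0.002]
ft_force: [0.8, 0.2, 0.0]
gripper_width: 0.702
```

```bash
python3 - <<'E'
from h import *
s,p,R=st(); print(R.round(3).tolist()); snap('wrist','w5')
find('wrist','tray1_mid')
for k in(94.5,31.5,-31.5,-94.5):
    X=np.array([.5324-.086*k/1000,-.27+.996*k/1000,.062]); print(k,X.round(3),wproj(X,p,R).round(0))
E
```

```text
t 13.55 p [ 0.5293 -0.2397  0.259 ] rv [ 1.320e-01 -3.138e+00 -2.000e-03] F [0.8 0.2 0. ] g 0.702
[[-0.996, -0.084, -0.001], [-0.084, 0.996, 0.001], [0.001, 0.001, -1.0]]
tray1_mid [([0.541, -0.353, 0.055], 0.8)]
94.5 [ 0.524 -0.176  0.062] [387. 215.]
31.5 [ 0.53  -0.239  0.062] [318. 215.]
-31.5 [ 0.535 -0.301  0.062] [248. 215.]
-94.5 [ 0.541 -0.364  0.062] [183. 216.]
```

View pics/w5.png

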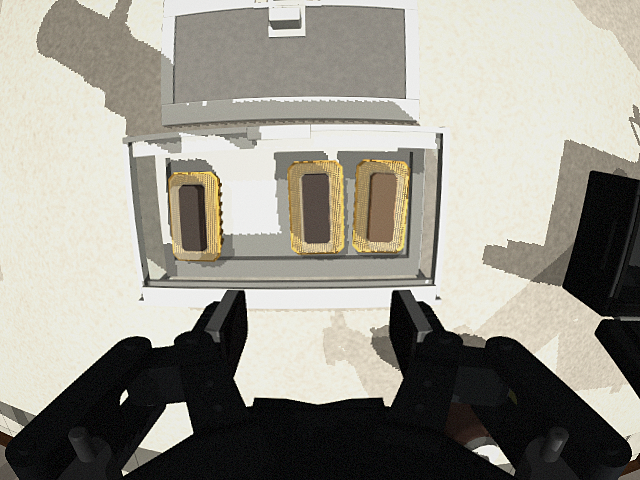

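```bash
python3 - <<'E'
from h import *
p=np.array([.5293,-.2397,.259]);R=np.array([[-0.996, -0.084, -0.001], [-0.084, 0.996, 0.001], [0.001, 0.001, -1.0]])
for n,u,v in [('t1',382,206.5),('t2',316.5,206.5),('t3',195,215.5)]: print(n,watz(u,v,.036,p,R).round(4),watz(u,v,.05,p,R).round(4))
print([np.round(watz(u,v,.036,p,R),3) for u,v in [(315,160),(318,254),(288,207),(345,207)]])
st()
E
```

```text
t1 [ 0.521  -0.1767  0.036 ] [ 0.5187 -0.1794  0.05  ]
t2 [ 0.5267 -0.2399  0.036 ] [ 0.5241 -0.2401  0.05  ]
t3 [ 0.5449 -0.3605  0.036 ] [ 0.5416 -0.3559  0.05  ]
[array([ 0.482, -0.245,  0.036]), array([ 0.574, -0.234,  0.036]), array([ 0.529, -0.267,  0.036]), array([ 0.525, -0.213,  0.036])]
t 13.65 p [ 0.5299 -0.2382  0.2598] rv [-1.370e-01  3.138e+00  1.000e-03] F [0.1 0.8 0.6] g 0.7
```

move_arm:
  series:
    - [3,-1.4,40,0,0,0,60]
    - [0,0,40,0,0,0,60]
    - [0,0,40,0,0,0,60]
    - [0,0,40,0,0,0,60]
    - [0,0,24,0,0,0,60]
    - [0,0,14,0,0,0,60]
    - [0,0,4,0,0,0,60]
    - [0,0,0,0,0,0,40]
    - [0,0,0,0,0,0,20]
    - [0,0,0,0,0,0,20]
    - [0,0,0,0,0,0,20]
    - [0,0,0,0,0,0,20]
  force: 30

```text
time_s: 14.85
eef_pos: [0.5284, -0.2413, 0.059]
eef_rot: [-0.136, 3.136, -0.002]
ft_force: [0.4, 0.1, 5.5]
gripper_width: 0.321
```

move_arm:
  series:
    - [0,0,-10,0,0,0,20]
    - [0,0,-25,0,0,0,20]
    - [0,0,-35,0,0,0,20]
    - [0,0,-40,0,0,0,20]
    - [0,0,-40,0,0,0,20]
    - [0,0,-15,0,0,0,20]
    - [0,0,0,0,0,0,20]

```text
time_s: 15.55
eef_pos: [0.5287, -0.2415, 0.2256]
eef_rot: [-0.137, 3.133, -0.005]
ft_force: [0.2, -0.3, -0.7]
gripper_width: 0.322
```

```bash
python3 - <<'E'
from h import *
plan([.536,.2528,.22],yawR(1.571-.046),14)
E
```

```text
t 15.55 p [ 0.5287 -0.2415  0.2256] rv [-0.137  3.133 -0.005] F [ 0.2 -0.3 -0.7] g 0.322
rows 14 total turn [-0.003  0.005  0.133] per row [-0.0002  0.0004  0.0095]
[-3.6, 35.1, 0.3, -0.0002, 0.0004, 0.0095]
[-3.3, 35.2, 0.3, -0.0002, 0.0004, 0.0095]
[-2.9, 35.2, 0.3, -0.0002, 0.0004, 0.0095]
[-2.6, 35.2, 0.3, -0.0002, 0.0004, 0.0095]
[-2.3, 35.2, 0.3, -0.0002, 0.0004, 0.0095]
[-1.9, 35.3, 0.3, -0.0002, 0.0004, 0.0095]
[-1.6, 35.3, 0.3, -0.0002, 0.0004, 0.0095]
[-1.3, 35.3, 0.3, -0.0002, 0.0004, 0.0095]
[-0.9, 35.3, 0.3, -0.0002, 0.0004, 0.0095]
[-0.6, 35.3, 0.4, -0.0002, 0.0004, 0.0095]
[-0.2, 35.3, 0.4, -0.0002, 0.0004, 0.0095]
[0.1, 35.3, 0.4, -0.0002, 0.0004, 0.0095]
[0.4, 35.3, 0.4, -0.0002, 0.0004, 0.0095]
[0.8, 35.3, 0.4, -0.0002, 0.0004, 0.0095]
```

move_arm:
  series:
    - [-3,20,0,0,0,0.01,20]
    - [-3.5,38,0,0,0,0.01,20]
    - [-3.5,40,0,0,0,0.01,20]
    - [-3,40,0,0,0,0.01,20]
    - [-2.5,40,0,0,0,0.01,20]
    - [-2.5,40,0,0,0,0.01,20]
    - [-2,40,0,0,0,0.01,20]
    - [-1.5,40,0,0,0,0.01,20]
    - [-1,40,0,0,0,0.01,20]
    - [-0.5,40,0,0,0,0.01,20]
    - [0,40,0,0,0,0.01,20]
    - [0,40,0,0,0,0.01,20]

```text
time_s: 16.75
eef_pos: [0.5343, 0.2191, 0.2189]
eef_rot: [-0.052, -3.136, 0.003]
ft_force: [0.9, -0.8, -0.7]
gripper_width: 0.323
```

move_arm:
  series:
    - [0.5,24,0,0,0,0.013,20]
    - [0.5,12,0,0,0,0,20]
    - [0,0,0,0,0,0,20]
    - [0,0,0,0,0,0,20]

```text
time_s: 17.15
eef_pos: [0.536, 0.253, 0.2208]
eef_rot: [-0.072, -3.138, 0.003]
ft_force: [-0.4, -0.2, -0.8]
gripper_width: 0.318
```

```bash
python3 - <<'E'
from h import *
s,p,R=st(); snap('wrist','w6'); plan([.536,.2528,.078],yawR(1.571-.046),5)
E
```

```text
t 17.15 p [0.536  0.253  0.2208] rv [-7.200e-02 -3.138e+00  3.000e-03] F [-0.4 -0.2 -0.8] g 0.318
t 17.2 p [0.5364 0.2527 0.2213] rv [-7.300e-02 -3.139e+00  3.000e-03] F [-1.2 -0.2 -1. ] g 0.317
rows 5 total turn [-0.002 -0.002 -0.001] per row [-0.0003 -0.0004 -0.0001]
[0.0, 0.1, 28.7, -0.0003, -0.0004, -0.0001]
[0.0, 0.1, 28.7, -0.0003, -0.0004, -0.0001]
[0.0, 0.0, 28.7, -0.0003, -0.0004, -0.0001]
[0.1, 0.0, 28.7, -0.0003, -0.0004, -0.0001]
[0.1, 0.0, 28.7, -0.0003, -0.0004, -0.0001]
```

View pics/w6.png

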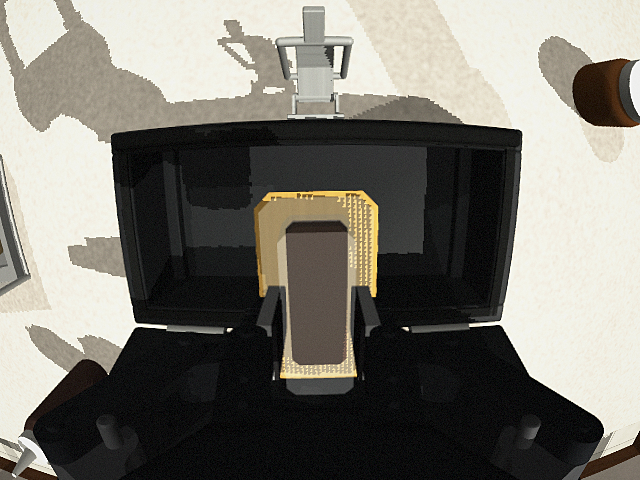

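move_arm:
  series:
    - [0,0,25,0,0,0,20]
    - [0,0,35,0,0,0,20]
    - [0,0,35,0,0,0,20]
    - [0,0,30,0,0,0,20]
    - [0,0,12,0,0,0,20]
    - [0,0,6,0,0,0,20]
    - [0,0,3,0,0,0,20]
    - [0,0,2,0,0,0,20]
    - [0,0,0,0,0,0,20]

```text
time_s: 18.1
eef_pos: [0.5379, 0.2546, 0.0757]
eef_rot: [0.072, 3.138, 0.001]
ft_force: [-0.3, -0.5, -0.5]
gripper_width: 0.32
```

move_arm:
  series:
    - [0,0,2,0,0,0,20]
    - [0,0,1,0,0,0,20]
    - [0,0,1,0,0,0,20]
    - [0,0,0,0,0,0,20]

```text
time_s: 18.5
eef_pos: [0.537, 0.2544, 0.0711]
eef_rot: [0.072, 3.14, 0.0]
ft_force: [-1.1, -0.3, 3.4]
gripper_width: 0.32
```

move_arm:
  series:
    - [0,0,0,0,0,0,45]
    - [0,0,0,0,0,0,60]
    - [0,0,0,0,0,0,60]
    - [0,0,-15,0,0,0,60]
    - [0,0,-35,0,0,0,60]
    - [0,0,-45,0,0,0,60]
    - [0,0,-45,0,0,0,60]
    - [0,0,-45,0,0,0,60]

```text
time_s: 19.3
eef_pos: [0.5367, 0.2542, 0.2583]
eef_rot: [0.072, 3.14, 0.001]
ft_force: [0.4, 0.4, 0.2]
gripper_width: 0.598
```

```bash
python3 - <<'E'
from h import *
plan([.523,-.177,.24],yawR(1.571+.086),10)
E
```

```text
t 19.3 p [0.5367 0.2542 0.2583] rv [7.20e-02 3.14e+00 1.00e-03] F [0.4 0.4 0.2] g 0.598
rows 10 total turn [ 0.     0.001 -0.132] per row [ 0.      0.0001 -0.0132]
[-0.6, -43.1, 1.8, 0.0, 0.0001, -0.0132]
[-0.0, -43.1, 1.8, 0.0, 0.0001, -0.0132]
[0.5, -43.1, 1.8, 0.0, 0.0001, -0.0132]
[1.1, -43.1, 1.8, 0.0, 0.0001, -0.0132]
[1.7, -43.1, 1.8, 0.0, 0.0001, -0.0132]
[2.2, -43.1, 1.8, 0.0, 0.0001, -0.0132]
[2.8, -43.0, 1.8, 0.0, 0.0001, -0.0132]
[3.4, -43.0, 1.8, 0.0, 0.0001, -0.0132]
[3.9, -43.0, 1.8, 0.0, 0.0001, -0.0132]
[4.5, -42.9, 1.8, 0.0, 0.0001, -0.0132]
```

move_arm:
  series:
    - [-0.6,-43,1.8,0,0,-0.013,60]
    - [0,-43,1.8,0,0,-0.013,60]
    - [0.5,-43,1.8,0,0,-0.013,60]
    - [1.1,-43,1.8,0,0,-0.013,60]
    - [1.7,-43,1.8,0,0,-0.013,60]
    - [2.2,-43,1.8,0,0,-0.013,60]
    - [2.8,-43,1.8,0,0,-0.013,60]
    - [3.4,-43,1.8,0,0,-0.013,60]
    - [3.9,-43,1.8,0,0,-0.013,60]
    - [4.5,-43,1.8,0,0,-0.013,60]
    - [0,0,0,0,0,0,60]
    - [0,0,0,0,0,0,60]

```text
time_s: 20.5
eef_pos: [0.5227, -0.1772, 0.2382]
eef_rot: [-0.128, 3.138, 0.0]
ft_force: [0.1, 0.8, 0.4]
gripper_width: 0.599
```

```bash
cat >> h.py <<'E'
def gold(f,p,R,z):
    h=cv2.cvtColor(f,cv2.COLOR_BGR2HSV);m=cv2.inRange(h,(15,90,60),(32,255,255))
    m=cv2.morphologyEx(m,cv2.MORPH_CLOSE,np.ones((9,9)));n,l,s,c=cv2.connectedComponentsWithStats(m)
    for i in range(1,n):
        if s[i,4]>600:
            q=cv2.minAreaRect(cv2.findContours((l==i).astype('uint8'),0,1)[0][0]);b=np.array([watz(*k,z,p,R) for k in cv2.boxPoints(q)])
            e=b[1]-b[0];g=b[2]-b[1];L=e if np.linalg.norm(e)>np.linalg.norm(g) else g
            print(np.round(q[0],0),'ctr',b.mean(0).round(4),'size',np.round([np.linalg.norm(e),np.linalg.norm(g)],3),'long dir',round(np.arctan(L[1]/L[0]),3))
E
python3 - <<'E'
from h import *
p=np.array([.5293,-.2397,.259]);R=np.array([[-0.996, -0.084, -0.001], [-0.084, 0.996, 0.001], [0.001, 0.001, -1.0]])
gold(cv2.imread('pics/w5.png'),p,R,.036); print()
s,p,R=st(); gold(snap('wrist','w7'),p,R,.036);find('wrist','tray1_mid')
E
```

```text
[349. 206.] ctr [ 0.5243 -0.2075  0.036 ] size [0.118 0.094] long dir -1.451
[196. 216.] ctr [ 0.5471 -0.3612  0.036 ] size [0.056 0.092] long dir 0.062

t 20.5 p [ 0.5227 -0.1772  0.2382] rv [-0.128  3.138  0.   ] F [0.1 0.8 0.4] g 0.599
[317. 211.] ctr [ 0.5216 -0.1771  0.036 ] size [0.093 0.052] long dir 0.048
[135. 223.] ctr [ 0.547  -0.3584  0.036 ] size [0.061 0.092] long dir 0.064
tray1_mid [([0.541, -0.349, 0.045], 0.95)]
```

move_arm:
  series:
    - [1,0,40,0,0,0,60]
    - [0,0,45,0,0,0,60]
    - [0,0,45,0,0,0,60]
    - [0,0,30,0,0,0,60]
    - [0,0,15,0,0,0,60]
    - [0,0,5,0,0,0,60]
    - [0,0,0,0,0,0,40]
    - [0,0,0,0,0,0,20]
    - [0,0,0,0,0,0,20]
    - [0,0,0,0,0,0,20]
    - [0,0,0,0,0,0,20]
  force: 30

```text
time_s: 21.7
eef_pos: [0.5233, -0.1769, 0.0591]
eef_rot: [-0.132, 3.136, -0.002]
ft_force: [0.3, 0.7, 4.9]
gripper_width: 0.313
```

move_arm:
  series:
    - [0,0,-10,0,0,0,20]
    - [0,0,-25,0,0,0,20]
    - [0,0,-35,0,0,0,20]
    - [0,0,-40,0,0,0,20]
    - [0,0,-40,0,0,0,20]
    - [0,0,-15,0,0,0,20]
    - [0,0,0,0,0,0,20]

```text
time_s: 22.4
eef_pos: [0.5234, -0.1771, 0.2253]
eef_rot: [-0.132, 3.134, -0.004]
ft_force: [0.5, -0.8, -2.4]
gripper_width: 0.32
```

```bash
python3 - <<'E'
from h import *
plan([.54,.3405,.22],yawR(1.571-.046),14)
E
```

```text
t 22.4 p [ 0.5234 -0.1771  0.2253] rv [-0.132  3.134 -0.004] F [ 0.5 -0.8 -2.4] g 0.32
rows 14 total turn [-0.003  0.005  0.13 ] per row [-0.0002  0.0004  0.0093]
[-4.3, 36.7, 0.3, -0.0002, 0.0004, 0.0093]
[-3.9, 36.8, 0.3, -0.0002, 0.0004, 0.0093]
[-3.6, 36.8, 0.3, -0.0002, 0.0004, 0.0093]
[-3.3, 36.8, 0.3, -0.0002, 0.0004, 0.0093]
[-2.9, 36.9, 0.3, -0.0002, 0.0004, 0.0093]
[-2.6, 36.9, 0.3, -0.0002, 0.0004, 0.0093]
[-2.2, 36.9, 0.3, -0.0002, 0.0004, 0.0093]
[-1.9, 36.9, 0.3, -0.0002, 0.0004, 0.0093]
[-1.6, 37.0, 0.3, -0.0002, 0.0004, 0.0093]
[-1.2, 37.0, 0.3, -0.0002, 0.0004, 0.0093]
[-0.9, 37.0, 0.4, -0.0002, 0.0004, 0.0093]
[-0.5, 37.0, 0.4, -0.0002, 0.0004, 0.0093]
[-0.2, 37.0, 0.4, -0.0002, 0.0004, 0.0093]
[0.2, 37.0, 0.4, -0.0002, 0.0004, 0.0093]
```

move_arm:
  series:
    - [-4,22,0,0,0,0.009,20]
    - [-4,38,0,0,0,0.009,20]
    - [-3.6,40,0,0,0,0.009,20]
    - [-3.3,40,0,0,0,0.009,20]
    - [-3,40,0,0,0,0.01,20]
    - [-2.6,40,0,0,0,0.01,20]
    - [-2.2,40,0,0,0,0.01,20]
    - [-2,40,0,0,0,0.01,20]
    - [-1.6,40,0,0,0,0.01,20]
    - [-1.2,40,0,0,0,0.01,20]
    - [-1,40,0,0,0,0.01,20]
    - [-0.5,40,0,0,0,0.01,20]

```text
time_s: 23.6
eef_pos: [0.5348, 0.2853, 0.2186]
eef_rot: [-0.05, -3.136, 0.004]
ft_force: [0.3, -0.9, -1.2]
gripper_width: 0.319
```

move_arm:
  series:
    - [0,36,0,0,0,0.012,20]
    - [0,20,0,0,0,0,20]
    - [0,0,0,0,0,0,20]
    - [0,0,0,0,0,0,20]

```text
time_s: 24.0
eef_pos: [0.538, 0.3394, 0.2203]
eef_rot: [-0.067, -3.138, 0.005]
ft_force: [-0.2, -1.2, -1.3]
gripper_width: 0.322
```

```bash
python3 - <<'E'
from h import *
plan([.54,.3405,.085],yawR(1.571-.046),4); s,p,R=st(); gold(snap('wrist'),p,R,.048)
E
```

```text
t 24.0 p [0.538  0.3394 0.2203] rv [-0.067 -3.138  0.005] F [-0.2 -1.2 -1.3] g 0.322
rows 4 total turn [-0.003 -0.003  0.003] per row [-0.0008 -0.0007  0.0007]
[-0.6, 0.4, 33.8, -0.0008, -0.0007, 0.0007]
[-0.6, 0.4, 33.8, -0.0008, -0.0007, 0.0007]
[-0.5, 0.3, 33.8, -0.0008, -0.0007, 0.0007]
[-0.5, 0.3, 33.8, -0.0008, -0.0007, 0.0007]
t 24.0 p [0.538  0.3394 0.2203] rv [-0.067 -3.138  0.005] F [-0.2 -1.2 -1.3] g 0.322
[279. 273.] ctr [0.5942 0.2995 0.048 ] size [0.206 0.165] long dir -0.235
```

move_arm:
  series:
    - [-1,1,25,0,0,0,20]
    - [-1,0,35,0,0,0,20]
    - [0,0,35,0,0,0,20]
    - [0,0,30,0,0,0,20]
    - [0,0,12,0,0,0,20]
    - [0,0,6,0,0,0,20]
    - [0,0,3,0,0,0,20]
    - [0,0,2,0,0,0,20]
    - [0,0,1,0,0,0,20]
    - [0,0,0,0,0,0,20]

```text
time_s: 25.05
eef_pos: [0.5417, 0.3419, 0.0745]
eef_rot: [0.068, 3.139, 0.001]
ft_force: [0.0, 0.1, -1.3]
gripper_width: 0.316
```

move_arm:
  series:
    - [0,0,1.5,0,0,0,20]
    - [0,0,1,0,0,0,20]
    - [0,0,1,0,0,0,20]
    - [0,0,0,0,0,0,20]
    - [0,0,0,0,0,0,45]
    - [0,0,0,0,0,0,60]
    - [0,0,0,0,0,0,60]
    - [0,0,-15,0,0,0,60]
    - [0,0,-35,0,0,0,60]
    - [0,0,-45,0,0,0,60]
    - [0,0,-45,0,0,0,60]
    - [0,0,-35,0,0,0,60]

```text
time_s: 26.25
eef_pos: [0.542, 0.342, 0.2494]
eef_rot: [0.069, 3.137, 0.004]
ft_force: [0.8, 0.7, 0.4]
gripper_width: 0.601
```

```bash
python3 - <<'E'
from h import *
s,p,R=st(); gold(snap('wrist','w8'),p,R,.048)
plan([.546,-.359,.24],yawR(1.571+.08),16)
E
```

```text
t 26.25 p [0.542  0.342  0.2494] rv [0.069 3.137 0.004] F [0.8 0.7 0.4] g 0.601
[318. 210.] ctr [0.5402 0.3434 0.048 ] size [0.052 0.094] long dir -0.025
[223. 211.] ctr [0.5372 0.255  0.048 ] size [0.055 0.093] long dir -0.009
t 26.3 p [0.545  0.3437 0.2565] rv [0.068 3.127 0.012] F [1.4 1.1 3.6] g 0.603
rows 16 total turn [ 0.007  0.014 -0.124] per row [ 0.0004  0.0009 -0.0077]
[-2.0, -43.9, 0.7, 0.0004, 0.0009, -0.0077]
[-1.6, -43.9, 0.7, 0.0004, 0.0009, -0.0077]
[-1.3, -43.9, 0.7, 0.0004, 0.0009, -0.0077]
[-1.0, -43.9, 0.8, 0.0004, 0.0009, -0.0077]
[-0.6, -43.9, 0.8, 0.0004, 0.0009, -0.0077]
[-0.3, -43.9, 0.8, 0.0004, 0.0009, -0.0077]
[0.1, -43.9, 0.8, 0.0004, 0.0009, -0.0077]
[0.4, -43.9, 0.8, 0.0004, 0.0009, -0.0077]
[0.7, -43.9, 0.9, 0.0004, 0.0009, -0.0077]
[1.1, -43.9, 0.9, 0.0004, 0.0009, -0.0077]
[1.4, -43.9, 0.9, 0.0004, 0.0009, -0.0077]
[1.8, -43.9, 0.9, 0.0004, 0.0009, -0.0077]
[2.1, -43.9, 0.9, 0.0004, 0.0009, -0.0077]
[2.4, -43.9, 1.0, 0.0004, 0.0009, -0.0077]
[2.8, -43.8, 1.0, 0.0004, 0.0009, -0.0077]
[3.1, -43.8, 1.0, 0.0004, 0.0009, -0.0077]
```

move_arm:
  series:
    - [-2,-25,0,0,0,-0.008,60]
    - [-1.6,-44,0,0,0,-0.008,60]
    - [-1.3,-44,0,0,0,-0.008,60]
    - [-1,-44,0,0,0,-0.008,60]
    - [-0.6,-44,0,0,0,-0.008,60]
    - [-0.3,-44,0,0,0,-0.008,60]
    - [0,-44,0,0,0,-0.008,60]
    - [0.4,-44,0,0,0,-0.008,60]
    - [0.7,-44,0,0,0,-0.008,60]
    - [1.1,-44,0,0,0,-0.008,60]
    - [1.4,-44,0,0,0,-0.008,60]
    - [1.8,-44,0,0,0,-0.008,60]

```text
time_s: 27.5
eef_pos: [0.5432, -0.1696, 0.2459]
eef_rot: [-0.082, 3.139, -0.001]
ft_force: [-0.1, -0.7, 0.1]
gripper_width: 0.599
```

move_arm:
  series:
    - [2.1,-44,0,0,0,-0.008,60]
    - [2.4,-44,0,0,0,-0.008,60]
    - [2.8,-44,0,0,0,-0.008,60]
    - [3.1,-44,0,0,0,-0.008,60]
    - [0,-18,0,0,0,0,60]
    - [0,0,0,0,0,0,60]
    - [0,0,0,0,0,0,60]

```text
time_s: 28.2
eef_pos: [0.5456, -0.3612, 0.2449]
eef_rot: [0.131, -3.139, -0.002]
ft_force: [0.6, 0.3, 0.5]
gripper_width: 0.6
```

```bash
python3 - <<'E'
from h import *
s,p,R=st(); gold(snap('wrist','w9'),p,R,.036)
E
```

```text
t 28.2 p [ 0.5456 -0.3612  0.2449] rv [ 1.310e-01 -3.139e+00 -2.000e-03] F [0.6 0.3 0.5] g 0.6
[315. 211.] ctr [ 0.5465 -0.362   0.036 ] size [0.092 0.052] long dir 0.066
```

Centred within 1 mm. Pick.

move_arm:
  series:
    - [-1,-1,40,0,0,0,60]
    - [0,0,45,0,0,0,60]
    - [0,0,45,0,0,0,60]
    - [0,0,33,0,0,0,60]
    - [0,0,18,0,0,0,60]
    - [0,0,6,0,0,0,60]
    - [0,0,0,0,0,0,40]
    - [0,0,0,0,0,0,20]
    - [0,0,0,0,0,0,20]
    - [0,0,0,0,0,0,20]
    - [0,0,0,0,0,0,20]
  force: 30

```text
time_s: 29.35
eef_pos: [0.548, -0.3638, 0.0599]
eef_rot: [-0.132, 3.136, -0.003]
ft_force: [0.1, -1.0, 4.4]
gripper_width: 0.316
```

move_arm:
  series:
    - [0,0,-10,0,0,0,20]
    - [0,0,-25,0,0,0,20]
    - [0,0,-35,0,0,0,20]
    - [0,0,-40,0,0,0,20]
    - [0,0,-40,0,0,0,20]
    - [0,0,-15,0,0,0,20]
    - [0,0,0,0,0,0,20]

```text
time_s: 30.05
eef_pos: [0.5483, -0.3642, 0.2264]
eef_rot: [-0.132, 3.134, -0.007]
ft_force: [0.6, -0.9, -2.1]
gripper_width: 0.314
```

```bash
python3 - <<'E'
from h import *
plan([.531,.167,.22],yawR(1.571-.046),14)
E
```

```text
t 30.05 p [ 0.5483 -0.3642  0.2264] rv [-0.132  3.134 -0.007] F [ 0.6 -0.9 -2.1] g 0.314
rows 14 total turn [-0.004  0.005  0.13 ] per row [-0.0003  0.0004  0.0093]
[-2.0, 37.9, 0.3, -0.0003, 0.0004, 0.0093]
[-1.6, 37.9, 0.3, -0.0003, 0.0004, 0.0093]
[-1.2, 37.9, 0.3, -0.0003, 0.0004, 0.0093]
[-0.9, 38.0, 0.3, -0.0003, 0.0004, 0.0093]
[-0.5, 38.0, 0.3, -0.0003, 0.0004, 0.0093]
[-0.2, 38.0, 0.4, -0.0003, 0.0004, 0.0093]
[0.2, 38.0, 0.4, -0.0003, 0.0004, 0.0093]
[0.5, 38.0, 0.4, -0.0003, 0.0004, 0.0093]
[0.9, 38.0, 0.4, -0.0003, 0.0004, 0.0093]
[1.2, 37.9, 0.4, -0.0003, 0.0004, 0.0093]
[1.6, 37.9, 0.4, -0.0003, 0.0004, 0.0093]
[1.9, 37.9, 0.4, -0.0003, 0.0004, 0.0093]
[2.3, 37.9, 0.4, -0.0003, 0.0004, 0.0093]
[2.6, 37.9, 0.4, -0.0003, 0.0004, 0.0093]
```

move_arm:
  series:
    - [-2,22,0,0,0,0.009,20]
    - [-1.6,38,0,0,0,0.009,20]
    - [-1.2,40,0,0,0,0.009,20]
    - [-0.9,40,0,0,0,0.009,20]
    - [-0.5,40,0,0,0,0.01,20]
    - [0,40,0,0,0,0.01,20]
    - [0,40,0,0,0,0.01,20]
    - [0.5,40,0,0,0,0.01,20]
    - [0.9,40,0,0,0,0.01,20]
    - [1.2,40,0,0,0,0.01,20]
    - [1.6,40,0,0,0,0.01,20]
    - [2,40,0,0,0,0.01,20]

```text
time_s: 31.25
eef_pos: [0.5305, 0.0984, 0.2196]
eef_rot: [-0.051, -3.135, 0.001]
ft_force: [0.8, 0.1, -2.0]
gripper_width: 0.319
```

move_arm:
  series:
    - [2.3,40,0,0,0,0.01,20]
    - [2,20,0,0,0,0,20]
    - [0,11,0,0,0,0,20]
    - [0,0,0,0,0,0,20]
    - [0,0,0,0,0,0,20]

```text
time_s: 31.75
eef_pos: [0.5306, 0.1672, 0.2215]
eef_rot: [-0.066, -3.139, 0.002]
ft_force: [0.9, 0.6, -1.0]
gripper_width: 0.317
```

```bash
python3 - <<'E'
from h import *
plan([.531,.167,.085],yawR(1.571-.046),4)
E
```

```text
t 31.75 p [0.5306 0.1672 0.2215] rv [-6.600e-02 -3.139e+00  2.000e-03] F [ 0.9  0.6 -1. ] g 0.317
rows 4 total turn [-0.002 -0.002  0.004] per row [-0.0004 -0.0006  0.001 ]
[-0.2, -0.0, 34.1, -0.0004, -0.0006, 0.001]
[-0.2, -0.0, 34.1, -0.0004, -0.0006, 0.001]
[-0.1, -0.0, 34.1, -0.0004, -0.0006, 0.001]
[-0.1, -0.0, 34.1, -0.0004, -0.0006, 0.001]
```

move_arm:
  series:
    - [-0.5,0,25,0,0,0,20]
    - [0,0,35,0,0,0,20]
    - [0,0,35,0,0,0,20]
    - [0,0,30,0,0,0,20]
    - [0,0,12,0,0,0,20]
    - [0,0,6,0,0,0,20]
    - [0,0,3,0,0,0,20]
    - [0,0,2,0,0,0,20]
    - [0,0,1.5,0,0,0,20]
    - [0,0,1,0,0,0,20]
    - [0,0,0,0,0,0,20]

```text
time_s: 32.85
eef_pos: [0.5321, 0.1684, 0.073]
eef_rot: [0.065, 3.14, 0.0]
ft_force: [0.4, 0.6, -1.0]
gripper_width: 0.321
```

move_arm:
  series:
    - [0,0,1.5,0,0,0,20]
    - [0,0,1,0,0,0,20]
    - [0,0,0,0,0,0,20]
    - [0,0,0,0,0,0,45]
    - [0,0,0,0,0,0,60]
    - [0,0,0,0,0,0,60]
    - [0,0,-15,0,0,0,60]
    - [0,0,-35,0,0,0,60]
    - [0,0,-45,0,0,0,60]
    - [0,0,-45,0,0,0,60]
    - [0,0,-35,0,0,0,60]
    - [0,0,-20,0,0,0,60]

```text
time_s: 34.05
eef_pos: [0.5335, 0.1687, 0.2702]
eef_rot: [0.065, 3.134, 0.003]
ft_force: [-0.3, 0.1, 0.6]
gripper_width: 0.603
```

```bash
python3 - <<'E'
from h import *
s,p,R=st(); gold(snap('wrist','w10'),p,R,.048); 
f=snap('side');cv2.imwrite('pics/s2.png',cv2.resize(f[180:370,210:400],(760,760),interpolation=cv2.INTER_CUBIC)[:600])
find('side','keeper','lid_edge','tray1_mid'); snap('top');find('top','keeper','lid_edge','tray1_mid')
E
```

```text
t 34.05 p [0.5335 0.1687 0.2702] rv [6.500e-02 3.134e+00 3.000e-03] F [-0.3  0.1  0.6] g 0.603
[317. 204.] ctr [0.5309 0.1698 0.048 ] size [0.093 0.053] long dir -0.083
[404. 207.] ctr [0.5366 0.2557 0.048 ] size [0.093 0.053] long dir -0.023
[482. 208.] ctr [0.5395 0.3406 0.048 ] size [0.092 0.06 ] long dir -0.054
keeper [([0.627, 0.278, 0.199], 0.72)]
lid_edge [([0.628, 0.278, 0.199], 0.61)]
tray1_mid [([0.527, 0.178, 0.057], 0.95), ([0.532, 0.269, 0.058], 0.18)]
keeper [([0.642, 0.277, 0.23], 0.59), ([0.532, -0.274, 0.009], 0.52)]
lid_edge [([0.598, 0.298, 0.104], 0.74), ([0.637, 0.275, 0.229], 0.59)]
tray1_mid [([0.502, 0.163, 0.052], 0.76)]
```

View pics/s2.png

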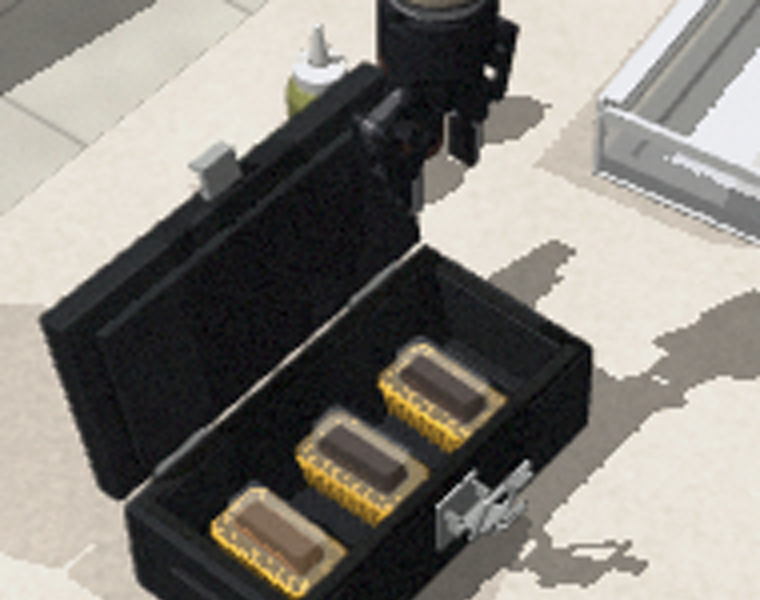

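```bash
cat >> h.py <<'E'
C0=np.array([.5358,.2535,0]);CY=-.047
CX=np.array([np.cos(CY),np.sin(CY),0]);CYv=np.array([-np.sin(CY),np.cos(CY),0])
def cw(x,z,y=0): return C0+CX*x+CYv*y+np.array([0,0,z])
def lidpt(phi,d,n): return cw(.080-d*np.cos(phi)+n*np.sin(phi), .092+d*np.sin(phi)+n*np.cos(phi))
E
python3 - <<'E'
from h import *
def hit(c,u,v):
    o,d=ray(c,u,v); k=CYv@(C0-o)/(CYv@d); X=o+k*d; return CX@(X-C0),X[2]
for c,u,v in (('side',263.7,222.5),('top',260,199.6)):
    x,z=hit(c,u,v); print(c,'carrier x,z',x,z,'dist',np.hypot(x-.08,z-.092),'phi~',np.arctan2(z-.092,-(x-.08)))
for ph in(1.5,1.6,1.7,1.8): print(ph,[proj(c,lidpt(ph,.173,.012)).round(1) for c in('side','top')],[proj('top',lidpt(ph,.160,n)).round(1) for n in(0,.024)])
E
```

```text
side carrier x,z 0.11997047262695605 0.2602920417724597 dist 0.17297355290900848 phi~ 1.8039823861576634
top carrier x,z 0.13711236189430337 0.17189695553013862 dist 0.09821071929341942 phi~ 2.19140298741275
1.5 [array([274.6, 228.2]), array([254.8, 214.9])] [array([255., 220.]), array([255.7, 210.7])]
1.6 [array([269.8, 225.4]), array([255.4, 208.3])] [array([255.5, 213.8]), array([256.3, 204.7])]
1.7 [array([265.2, 223.1]), array([256. , 201.9])] [array([256. , 207.8]), array([256.9, 199. ])]
1.8 [array([260.8, 221.3]), array([256.7, 195.8])] [array([256.6, 202. ]), array([257.5, 193.6])]
```

```bash
python3 - <<'E'
from h import *
RT=yawR(1.571+CY)
s,p,R=st()
B=cw(.165,.40);print('B',B);plan([*B[:2],.40],RT)
prev=cw(.165,.239)
for ph in [1.75,1.65,1.55,1.45,1.35,1.25,1.15,1.05,.95,.85,.75,.65,.55,.45,.35,.25,.15,.08,.05]:
    t=lidpt(ph,.14,.024)+CX*.011+[0,0,.014]
    if ph>1.57: t[2]=.239
    print(ph,t.round(4),(RT.T@(t-prev)*1000).round(1)); prev=t
E
```

```text
t 34.5 p [0.5306 0.1679 0.2629] rv [-6.600e-02 -3.137e+00  1.000e-03] F [-0.7 -0.5  0.1] g 0.6
B [0.70061779 0.24574785 0.4       ]
t 34.5 p [0.5306 0.1679 0.2629] rv [-6.600e-02 -3.137e+00  1.000e-03] F [-0.7 -0.5  0.1] g 0.6
rows 6 total turn [-0.001 -0.004  0.005] per row [-0.0002 -0.0006  0.0008]
[-27.7, 14.1, -23.0, -0.0002, -0.0006, 0.0008]
[-27.7, 14.1, -23.0, -0.0002, -0.0006, 0.0008]
[-27.7, 14.2, -22.9, -0.0002, -0.0006, 0.0008]
[-27.7, 14.2, -22.9, -0.0002, -0.0006, 0.0008]
[-27.7, 14.2, -22.9, -0.0002, -0.0006, 0.0008]
[-27.7, 14.3, -22.9, -0.0002, -0.0006, 0.0008]
1.75 [0.6752 0.2469 0.239 ] [25.4  0.   0. ]
1.65 [0.6617 0.2476 0.239 ] [13.6  0.   0. ]
1.55 [0.6478 0.2482 0.2465] [13.9  0.  -7.5]
1.45 [0.6336 0.2489 0.2479] [14.1  0.  -1.4]
1.35 [0.6195 0.2496 0.2479] [14.2  0.   0. ]
1.25 [0.6054 0.2502 0.2464] [14.1  0.   1.4]
1.15 [0.5915 0.2509 0.2436] [13.9  0.   2.8]
1.05 [0.5779 0.2515 0.2394] [13.6  0.   4.2]
0.95 [0.5649 0.2521 0.2338] [13.1  0.   5.5]
0.85 [0.5524 0.2527 0.227 ] [12.5  0.   6.8]
0.75 [0.5407 0.2533 0.219 ] [11.7  0.   8. ]
0.65 [0.5299 0.2538 0.2098] [10.9  0.   9.2]
0.55 [0.52   0.2542 0.1996] [ 9.9  0.  10.2]
0.45 [0.5112 0.2547 0.1885] [ 8.8  0.  11.1]
0.35 [0.5036 0.255  0.1766] [ 7.7  0.  12. ]
0.25 [0.4971 0.2553 0.1639] [ 6.4  0.  12.7]
0.15 [0.492  0.2556 0.1507] [ 5.1  0.  13.2]
0.08 [0.4892 0.2557 0.1411] [2.8 0.  9.5]
0.05 [0.4882 0.2557 0.137 ] [1.  0.  4.1]
```

move_arm:
  series:
    - [0,0,-45,0,0,0,0]
    - [0,0,-45,0,0,0,0]
    - [0,0,-45,0,0,0,0]
    - [-30,14,0,0,0,0,0]
    - [-35,17,0,0,0,0,0]
    - [-35,18,0,0,0,0,0]
    - [-35,18,0,0,0,0,0]
    - [-31,17,0,0,0,0,0]
    - [0,0,0,0,0,0,0]
    - [0,0,0,0,0,0,0]

```text
time_s: 35.5
eef_pos: [0.7009, 0.2452, 0.3966]
eef_rot: [-0.065, -3.136, 0.003]
ft_force: [-0.3, -0.2, -0.6]
gripper_width: -0.002
```

move_arm:
  series:
    - [0,0,35,0,0,0,0]
    - [0,0,40,0,0,0,0]
    - [0,0,40,0,0,0,0]
    - [0,0,30,0,0,0,0]
    - [0,0,12,0,0,0,0]
    - [13,0,0,0,0,0,0]
    - [12,0,0,0,0,0,0]
    - [13,0,0,0,0,0,0]
    - [14,0,-8,0,0,0,0]
    - [14,0,-1.5,0,0,0,0]
    - [0,0,0,0,0,0,0]

```text
time_s: 36.6
eef_pos: [0.6343, 0.2482, 0.2554]
eef_rot: [0.065, 3.138, 0.002]
ft_force: [0.3, 0.4, 0.7]
gripper_width: -0.002
```

move_arm:
  series:
    - [14,0,1,0,0,0,0]
    - [14,0,3,0,0,0,0]
    - [14,0,5,0,0,0,0]
    - [13.6,0,7,0,0,0,0]
    - [13,0,6,0,0,0,0]
    - [12.5,0,7,0,0,0,0]
    - [11.7,0,8,0,0,0,0]
    - [0,0,0,0,0,0,0]

```text
time_s: 37.4
eef_pos: [0.5411, 0.2515, 0.2152]
eef_rot: [-0.065, -3.139, 0.001]
ft_force: [-0.1, -0.0, -0.2]
gripper_width: 0.002
```

```bash
python3 - <<'E'
from h import *
st(); f=snap('side');cv2.imwrite('pics/s3.png',cv2.resize(f[180:370,210:400],(760,760),interpolation=cv2.INTER_CUBIC)[:600])
E
```

```text
t 37.4 p [0.5411 0.2515 0.2152] rv [-6.500e-02 -3.139e+00  1.000e-03] F [-0.1 -0.  -0.2] g 0.002
```

View pics/s3.png

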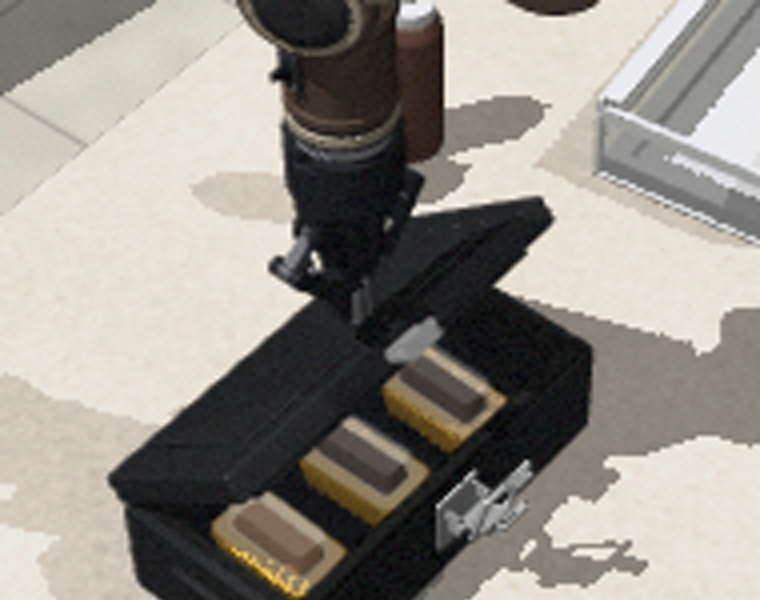

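move_arm:
  series:
    - [10.9,0,8,0,0,0,0]
    - [9.9,0,10,0,0,0,0]
    - [8.8,0,11,0,0,0,0]
    - [7.7,0,12,0,0,0,0]
    - [6.4,0,12.7,0,0,0,0]
    - [5,0,12,0,0,0,0]
    - [0,0,0,0,0,0,0]
    - [0,0,0,0,0,0,0]

```text
time_s: 38.25
eef_pos: [0.4937, 0.2539, 0.1492]
eef_rot: [-0.065, -3.14, 0.0]
ft_force: [-0.5, 0.7, 0.1]
gripper_width: 0.005
```

move_arm:
  series:
    - [3,0,5,0,0,0,0]
    - [1,0,4,0,0,0,0]
    - [0,0,2,0,0,0,0]
    - [0,0,0,0,0,0,0]

```text
time_s: 38.65
eef_pos: [0.4896, 0.2539, 0.1384]
eef_rot: [-0.066, -3.14, 0.0]
ft_force: [0.5, -0.5, 0.3]
gripper_width: -0.002
```

move_arm:
  series:
    - [0,0,-30,0,0,0,30]
    - [5,0,-40,0,0,0,30]
    - [10,2,-30,0,0,0,30]
    - [0,0,0,0,0,0,30]
    - [0,0,0,0,0,0,30]

```text
time_s: 39.15
eef_pos: [0.4754, 0.2569, 0.2398]
eef_rot: [0.065, 3.138, 0.002]
ft_force: [-0.8, 0.3, -1.0]
gripper_width: 0.298
```

```bash
python3 - <<'E'
from h import *
s,p,R=st(); f=snap('wrist','w11'); print(p.tolist(),R.round(4).tolist())
find('wrist','keeper','bail_bar','bail_tip','lever_tip','lid_edge')
for n,X in dict(bar=cw(-.128,.134),tip=cw(-.141,.146),keep=cw(-.094,.117),lidedge=cw(-.08,.112)).items(): print(n,wproj(X,p,R).round(0))
snap('side','s4');find('side','keeper','bail_bar','bail_tip','lever_tip')
cv2.imwrite('pics/w11c.png',cv2.resize(f[60:260,200:440],(780,650),interpolation=cv2.INTER_CUBIC)[:600])
E
```

```text
t 39.15 p [0.4754 0.2569 0.2398] rv [6.500e-02 3.138e+00 2.000e-03] F [-0.8  0.3 -1. ] g 0.298
[0.4754362622084166, 0.2569399380487052, 0.23982732846493846] [[-0.9991, 0.0415, 0.0025], [0.0415, 0.9991, 0.001], [-0.0025, 0.0011, -1.0]]
keeper [([0.495, 0.251, 0.126], 0.76)]
bail_bar [([0.407, 0.256, 0.134], 0.84)]
bail_tip [([0.407, 0.256, 0.137], 0.62)]
lever_tip [([0.409, 0.255, 0.117], 0.74)]
lid_edge [([0.496, 0.256, 0.122], 0.94), ([0.49, 0.254, 0.124], 0.26)]
bar [316. 138.]
tip [316. 117.]
keep [315. 188.]
lidedge [315. 207.]
keeper [([0.514, 0.286, 0.124], 0.83), ([0.73, 0.056, 0.098], 0.16)]
bail_bar []
bail_tip [([0.372, -0.274, 0.005], 0.21)]
lever_tip [([0.407, 0.264, 0.098], 0.5), ([0.495, 0.304, 0.122], 0.31)]
```

View pics/w11c.png

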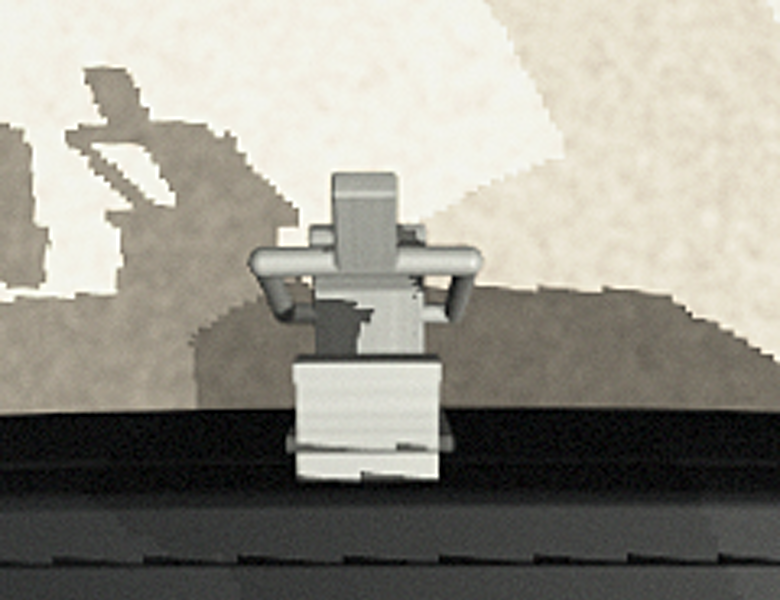

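```bash
python3 - <<'E'
from h import *
p=np.array([.4754,.2569,.2398]);R=np.array([[-0.9991, 0.0415, 0.0025], [0.0415, 0.9991, 0.001], [-0.0025, 0.0011, -1.0]])
for n,u,v,z in [('bar',312.5,140,.134),('bar',312.5,140,.128),('tabend',312.3,115,.150),('lip',313,169,.1215),('lip',313,169,.125),('lidedge',315,60+410/3.25,.128),('lidedge',315,60+410/3.25,.104)]:
    X=watz(u,v,z,p,R); print(n,z,X.round(4),'carrier',round(CX@(X-C0),4),round(CYv@(X-C0),4))
f=cv2.imread('pics/s4.png');cv2.imwrite('pics/s4c.png',cv2.resize(f[260:340,290:370],(600,600),interpolation=cv2.INTER_CUBIC))
for X in (cw(-.128,.134,-.002),cw(-.125,.128,-.002),cw(-.141,.146,-.002),cw(-.098,.072)): print((np.array(proj('side',X))-[290,260])*7.5)
E
```

```text
bar 0.134 [0.4088 0.2575 0.134 ] carrier -0.1271 -0.0019
bar 0.128 [0.4088 0.2575 0.128 ] carrier -0.127 -0.002
tabend 0.15 [0.394  0.2582 0.15  ] carrier -0.1419 -0.0019
lip 0.1215 [0.4282 0.2569 0.1215] carrier -0.1077 -0.0017
lip 0.125 [0.4279 0.2569 0.125 ] carrier -0.108 -0.0016
lidedge 0.128 [0.4389 0.2578 0.128 ] carrier -0.097 -0.0003
lidedge 0.104 [0.4421 0.2575 0.104 ] carrier -0.0938 -0.0004
[342.15104773 295.81984142]
[335.22522475 301.72964715]
[371.81736993 294.33710986]
[271.57017544 359.69234117]
```

View pics/s4c.png

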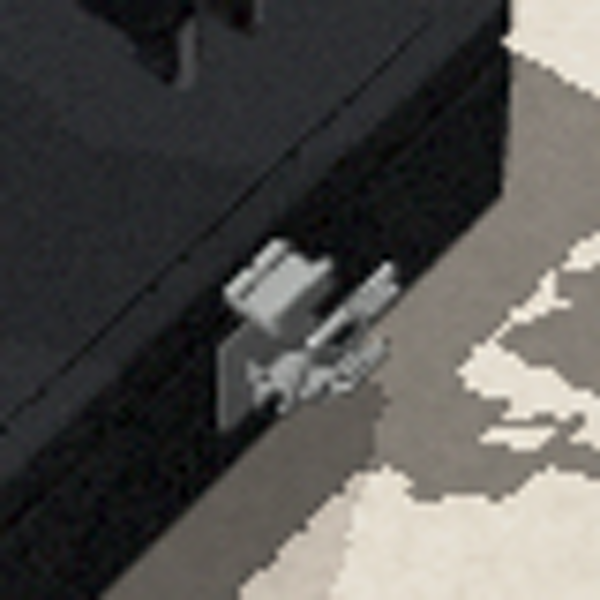

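```bash
python3 - <<'E'
from h import *
RT=yawR(1.571+CY)
X=cw(-.138,.2,-.002);print(X);plan(X,RT,3)
E
```

```text
[0.39785843 0.25798582 0.2       ]
t 39.7 p [0.4748 0.2566 0.2383] rv [-0.066 -3.14   0.   ] F [-0.5 -0.3  0.9] g 0.302
rows 3 total turn [-0.    -0.001  0.005] per row [-0.0001 -0.0002  0.0016]
[25.6, -0.6, 12.8, -0.0001, -0.0002, 0.0016]
[25.6, -0.6, 12.8, -0.0001, -0.0002, 0.0016]
[25.6, -0.7, 12.8, -0.0001, -0.0002, 0.0016]
```

move_arm:
  series:
    - [26,-0.6,5,0,0,0.005,35]
    - [26,-0.6,15,0,0,0,35]
    - [25,-0.6,18,0,0,0,35]
    - [0,0,20,0,0,0,35]
    - [0,0,20,0,0,0,35]
    - [0,0,10,0,0,0,35]
    - [0,0,0,0,0,0,35]
    - [0,0,0,0,0,0,35]
  force: 20

```text
time_s: 40.5
eef_pos: [0.3984, 0.2585, 0.1511]
eef_rot: [0.074, 3.14, 0.0]
ft_force: [0.1, 0.2, -0.7]
gripper_width: 0.347
```

```bash
python3 - <<'E'
from h import *
s,p,R=st(); print('carrier',CX@(p-C0),CYv@(p-C0),p[2]); f=snap('wrist','w12'); 
for n,X in dict(bar=cw(-.127,.128,-.002),tabend=cw(-.142,.1467,-.002),keep=cw(-.0957,.119,-.002)).items(): print(n,wproj(X,p,R).round(0))
cv2.imwrite('pics/w12c.png',cv2.resize(f[180:480,180:460],(560,600),interpolation=cv2.INTER_CUBIC))
E
```

```text
t 40.5 p [0.3984 0.2585 0.1511] rv [0.074 3.14  0.   ] F [ 0.1  0.2 -0.7] g 0.347
carrier -0.13746630212556055 -0.0014290349324342661 0.15112348280512955
bar [314. 316.]
tabend [314. 304.]
keep [314. 361.]
```

move_arm:
  series:
    - [0,0,2,0,0,0,35]
    - [0,0,0,0,0,0,20]
    - [0,0,0,0,0,0,5]
    - [0,0,0,0,0,0,5]
    - [0,0,0,0,0,0,5]
    - [0,0,0,0,0,0,5]
  force: 25

```text
time_s: 41.15
eef_pos: [0.3977, 0.2576, 0.149]
eef_rot: [-0.073, -3.14, 0.003]
ft_force: [-1.3, -5.2, 5.5]
gripper_width: 0.125
```

```bash
cat >> h.py <<'E'
def tipof(bx,bz):
    v=np.array([bx+.098,bz-.072]);D=np.hypot(*v);lean=np.arctan2(-v[0],v[1])
    A=np.arccos((D*D+.016**2-.0525**2)/(2*D*.016)); ll=lean+A; bp=np.array([-.098-.016*np.sin(ll),.072+.016*np.cos(ll)])
    psi=np.arctan2(-(bx-bp[0]),bz-bp[1]); return np.array([bx-.018*np.sin(psi+.4),bz+.018*np.cos(psi+.4)]),np.pi-ll,psi
E
python3 - <<'E'
from h import *
prev=None
for b in [(-.127,.128),(-.121,.1315),(-.115,.1345),(-.109,.136),(-.103,.136),(-.098,.135),(-.0957,.133),(-.0957,.129),(-.0957,.125),(-.0957,.121),(-.0957,.118)]:
    t,l,ps=tipof(*b); print(b,t.round(4),'lever',round(l,2),'psi',round(ps,2), None if prev is None else ((t-prev)*[-1000,-1000]).round(1)); prev=t
E
```

```text
(-0.127, 0.128) [-0.1382  0.1421] lever 1.91 psi 0.27 None
(-0.121, 0.1315) [-0.1308  0.1466] lever 2.08 psi 0.17 [-7.4 -4.5]
(-0.115, 0.1345) [-0.1235  0.1504] lever 2.26 psi 0.09 [-7.3 -3.8]
(-0.109, 0.136) [-0.116   0.1526] lever 2.37 psi -0.0 [-7.5 -2.2]
(-0.103, 0.136) [-0.1081  0.1533] lever 2.4 psi -0.11 [-7.8 -0.7]
(-0.098, 0.135) [-0.1014  0.1527] lever 2.39 psi -0.21 [-6.7  0.6]
(-0.0957, 0.133) [-0.0979  0.1509] lever 2.29 psi -0.28 [-3.5  1.8]
(-0.0957, 0.129) [-0.0971  0.1469] lever 2.04 psi -0.32 [-0.8  3.9]
(-0.0957, 0.125) [-0.0966  0.143 ] lever 1.8 psi -0.35 [-0.5  4. ]
(-0.0957, 0.121) [-0.0965  0.139 ] lever 1.56 psi -0.36 [-0.2  4. ]
(-0.0957, 0.118) [-0.0966  0.136 ] lever 1.36 psi -0.35 [0.1 3. ]
```

move_arm:
  series:
    - [-3.7,0,-2.3,0,0,0,5]
    - [-3.7,0,-2.2,0,0,0,5]
    - [-3.7,0,-1.9,0,0,0,5]
    - [-3.6,0,-1.9,0,0,0,5]
    - [-3.8,0,-1.1,0,0,0,5]
    - [-3.7,0,-1.1,0,0,0,5]
    - [-3.9,0,-0.4,0,0,0,5]
    - [-3.9,0,-0.3,0,0,0,5]
    - [-3.4,0,0.3,0,0,0,5]
    - [-3.3,0,0.3,0,0,0,5]
    - [0,0,0,0,0,0,5]
    - [0,0,0,0,0,0,5]

```text
time_s: 42.35
eef_pos: [0.4352, 0.2563, 0.1601]
eef_rot: [0.073, 3.14, -0.001]
ft_force: [-1.9, -5.6, -2.1]
gripper_width: 0.127
```

```bash
python3 - <<'E'
from h import *
s,p,R=st(); print('carrier',CX@(p-C0),CYv@(p-C0),p[2]); f=snap('wrist','w13')
cv2.imwrite('pics/w13c.png',cv2.resize(f[180:480,180:460],(560,600),interpolation=cv2.INTER_CUBIC))
find('wrist','keeper','bail_bar')
print('bar exp',wproj(cw(-.098,.135,-.002),p,R),'keeper',wproj(cw(-.0957,.119,-.002),p,R))
E
```

```text
t 42.35 p [0.4352 0.2563 0.1601] rv [ 7.30e-02  3.14e+00 -1.00e-03] F [-1.9 -5.6 -2.1] g 0.127
carrier -0.10058936700969814 -0.0019514348156100063 0.16010198584925
keeper [([0.461, 0.254, 0.125], 0.64), ([0.428, 0.257, 0.135], 0.5)]
bail_bar [([0.428, 0.253, 0.132], 0.73)]
bar exp [315.33241662 298.40874562] keeper [315.5524977  289.10617374]
```

```bash
python3 - <<'E'
import cv2,numpy as np
g=cv2.cvtColor(cv2.imread('pics/w13.png'),cv2.COLOR_BGR2GRAY)
print('      ',' '.join('%3d'%c for c in range(264,372,4)))
for r in range(228,360,4): print(r,' ',' '.join('%3d'%g[r:r+3,c:c+3].mean() for c in range(264,372,4)))
E
```

```text
264 268 272 276 280 284 288 292 296 300 304 308 312 316 320 324 328 332 336 340 344 348 352 356 360 364 368
228   148 121 109 111 111 110 110 116 110 110 108 104 111 110 109 110 114 116 112 105 107 109 108 110 113 111 110
232   121 112 105 111 114 112 114  79  60  59  59  58  59  60  56  54  52  53  53 108 109 112 106 108 114 112 108
236   115 112 108 105 112 101 101  71  73  75  92 107 106 108 110 111 113 115 115 112 103  96 102 109 111 111 110
240   113 114 114  90  67  93  89 107 107 110 139 211 210 211 211 212 213 212 213 173 104  69  76 111 107 107 110
244   107 106 108  74  66  68  83  95  92  93 111 195 194 193 194 195 195 196 197 168  91  59  70 111 112 111 109
248    46  44  45  66  67  47  61  80  62  65  63  61  58 150 158 162 157 156 149 107  32  57  69  51  23  21  24
252    12  12  10  67  66  15  51 100  63  64  65  63 149 154 156 159 156 153 127 195  27  46  68  69  12  12  12
256     9  11  21  68  64  10  50  63  71  71  72 131 162 159 161 162 160 136  62  99  41  36  67  83  10  11  11
260    10  13  38  68  58  10  74  56  59  58  58  58  59  59  60  58  60  60  5
[... 2069 characters left out ...]
  14  15  13  13
336    12  11  15  14  12  13  10   7  12  13  31  46  47  47  46  45  47   8  16   8   9  12  12   9  15  15  11
340    11  13   8  10  11  11  12  11  14  15  35  46  45  45  46  47  47   8  17   9  10  11  10   8  11  12  12
344     9  12  11  11  10  10  13  10  15  12  38  39  40  40  46  46  47  10  15  10  13  12  11  11  10  11  10
348    11  13   9  10  12  10  11   9  13   9  23  14  11  12  11  15  14   9  18  10  12  14  11  10  12  11  11
352     9   8   9  12  12  11  13   6  13  14  38  44  46  44  46  44  45  13  17  10  12  10  10  12  12  12  11
356     7   9  13   8  10  10  10  12  11  14  41  44  43  45  44  44  44  16  16  10   8  11  10   9  10  11   8
```

```bash
python3 - <<'E'
from h import *
s,p,R=st()
for n,x,z in [('lip out',-.1077,.1235),('lip in',-.1037,.1235),('kfloor far',-.0877,.116),('bar',-.0957,.134),('bar hooked',-.0957,.119),('bar',-.0997,.135)]: print(n,wproj(cw(x,z,-.002),p,R).round(1))
E
```

```text
t 42.5 p [0.4352 0.2563 0.1601] rv [ 7.30e-02  3.14e+00 -1.00e-03] F [-1.3 -5.5 -3.7] g 0.127
lip out [315.5 269.7]
lip in [315.5 277.6]
kfloor far [315.6 301.2]
bar [315.4 302.2]
bar hooked [315.6 289.2]
bar [315.3 295.1]
```

move_arm:
  series:
    - [-3,0,1,0,0,0,5]
    - [-3,0,1,0,0,0,5]
    - [-0.5,0,2,0,0,0,5]
    - [-0.4,0,2,0,0,0,5]
    - [-0.3,0,2,0,0,0,5]
    - [-0.2,0,2,0,0,0,5]
    - [-0.1,0,2,0,0,0,5]
    - [0,0,0,0,0,0,5]

```text
time_s: 43.3
eef_pos: [0.4453, 0.2561, 0.1505]
eef_rot: [0.072, 3.135, -0.0]
ft_force: [-1.7, -7.7, 5.0]
gripper_width: 0.127
```

```bash
python3 - <<'E'
from h import *
s,p,R=st(); print('carrier',CX@(p-C0),p[2])
g=cv2.cvtColor(snap('wrist','w14'),cv2.COLOR_BGR2GRAY)
cs=list(range(252,300,4))+list(range(304,328,8))+list(range(332,384,4))
print('      ',' '.join('%3d'%c for c in cs))
for r in range(240,328,3): print(r,' ',' '.join('%3d'%g[r:r+2,c:c+3].mean() for c in cs))
for n,x,z in [('lip out',-.1077,.1235),('lip in',-.1037,.1235),('bar',-.0957,.125),('bar',-.0895,.125),('bar hooked',-.0957,.119)]: print(n,wproj(cw(x,z,-.002),p,R).round(1))
E
```

```text
t 43.3 p [0.4453 0.2561 0.1505] rv [ 0.072  3.135 -0.   ] F [-1.7 -7.7  5. ] g 0.127
carrier -0.09056489754802031 0.1505368136039915
       252 256 260 264 268 272 276 280 284 288 292 296 304 312 320 332 336 340 344 348 352 356 360 364 368 372 376 380
240     8   4   3   5   6  73  76  37  12 110  98  85  87 192 196 195  77 210  75  26  78 110   8   8  12  11  12  10
243    16  12  13  13  12  77  76  28  14  61  89  85  87 195 193 197  74 123  25  26  75 109   7   9  10   7  10  10
246    12   9  12  11  17  79  74  19  34  79  56  76  78 175 178 143  71 103 143  17  74 103  25  12  13  12  10   9
249    13  12   8  11  19  79  74  18  66  63  64  60  63  58  61  62  62  62  61   9  72  97  46   9  13  10  13   8
252     9   9  11  10  29  80  71  18  63  63  61  60  60  60  61  62  61  61  60   4  72  94  60  13  12  13  14  10
255    10  12  12   8  41  78  72  23  64  62  63  62  61  61  61  58  57  56  57  16  68  92  66  14  12  13   9  12
258    10  11   9  14  46  78  71  52  94  94  96  98  96  96  96 210 213 212 216  67  65  86  91  11  13  10  11  12
261    13  13  11   9 
[... 2095 characters left out ...]
25  26
315    29  31  29  24   9  12   9  13  55  54  51  35  94 101  99   7   6  55  54  52  44  11   7  11   8  31  30  32
318    37  34  34  19  10  10   7  20  53  55  53  27  39  49  48   5   7  57  53  53  53  12  12  11  10  44  45  41
321    43  45  46  10  13  10  15  29  54  56  54  25  23  44  47   8  10  57  54  54  54  12  13  12  12  40  46  48
324    44  42  46  11  13   8  10  23  58  67  66  19  22  45  46   5   7  57  65  63  44  10  12  11  11  30  48  47
327    41  45  13   8  12  10  12  11   9  36  94  27  26  44  47   6  15  83  78   9   8   7  11  14  11  12  37  47
lip out [314.5 255.6]
lip in [314.6 264.1]
bar [314.5 282.1]
bar [314.6 294.7]
bar hooked [314.6 277.1]
```

move_arm:
  series:
    - [1.5,0,0,0,0,0,5]
    - [1.5,0,1,0,0,0,5]
    - [0,0,2,0,0,0,5]
    - [0,0,0,0,0,0,5]

```text
time_s: 43.75
eef_pos: [0.4424, 0.2562, 0.1473]
eef_rot: [0.072, 3.134, -0.0]
ft_force: [-1.1, -7.5, 3.4]
gripper_width: 0.126
```

move_arm:
  series:
    - [0,0,1.5,0,0,0,5]
    - [0,0,1.5,0,0,0,5]
    - [0,0,0,0,0,0,5]

```text
time_s: 44.05
eef_pos: [0.4423, 0.2562, 0.1442]
eef_rot: [0.072, 3.135, -0.0]
ft_force: [-0.6, -8.0, 3.8]
gripper_width: 0.129
```

move_arm:
  series:
    - [0,0,1,0,0,0,5]
    - [0,0,1,0,0,0,5]
    - [0,0,1,0,0,0,5]
    - [0,0,0,0,0,0,5]

```text
time_s: 44.45
eef_pos: [0.4424, 0.2562, 0.1412]
eef_rot: [0.072, 3.134, -0.0]
ft_force: [-0.7, -7.7, 4.3]
gripper_width: 0.127
```

```bash
python3 - <<'E'
from h import *
s,p,R=st(); print('carrier',CX@(p-C0),p[2])
g=cv2.cvtColor(snap('wrist','w15'),cv2.COLOR_BGR2GRAY)
cs=list(range(252,300,4))+list(range(332,384,4))
print('      ',' '.join('%3d'%c for c in cs))
for r in range(240,318,3): print(r,' ',' '.join('%3d'%g[r:r+2,c:c+3].mean() for c in cs))
for n,x,z in [('lip out',-.1077,.1235),('lip in',-.1037,.1235),('bar hooked',-.0957,.119),('bar',-.0957,.114)]: print(n,wproj(cw(x,z,-.002),p,R).round(1))
E
```

```text
t 44.45 p [0.4424 0.2562 0.1412] rv [ 0.072  3.134 -0.   ] F [-0.7 -7.7  4.3] g 0.127
carrier -0.09344662212634983 0.1412097387749089
       252 256 260 264 268 272 276 280 284 288 292 296 332 336 340 344 348 352 356 360 364 368 372 376 380
240   154 145 145 148 152  84  75  72 109 108  95 104 202 206 105 111  86  76 107 109 112 112 105 102 105
243   152 147 150 147 150  67  74  84 115 115  98 104 204 204 100 107  94  74 104 114 111 115 114 110 115
246    45  45  46  44  30  74  75  40  34  82  92 102 197 186 117  85  19  73 102  17  11  10   9   9   6
249    14  12   9  10  12  77  73  30  42 104 101 102 188 100 187 141  15  71  95  33  15  12  14   9  13
252    11  11  11  11  18  76  72  19  26  76  92  90 201 124 188  53   8  71  91  48   9   8  11  14  13
255    11  11  12  13  21  77  72  17  45  55  85 105 208 139  78 153   8  68  88  62  12  11  12  11   9
258    14   7  15   9  33  77  74  13  67  65  56  55  62  54  51 215  11  64  84  86  11   9   9   9   7
261    11  13  13  11  42  75  69  19  62  62  64  63  62  64  62  60  21  60  81  98  10  10  14  11  12
264    14  
[... 1282 characters left out ...]
   6  12  12  12  30  53  55  57   4  27  55  54  56  10  14  12  11   8   9   9   8
303    12   9   9   9  13  11  13  10  43  55  55  57   2  26  54  54  58   8  12  11   6  11  11   9   9
306    11  14  13  11  11  13  13  12  46  54  53  49   7  17  55  55  54  17  13  11  12  12  12   8  10
309    13   9  10   8   9  10  11  12  59  57  54  47   6   9  56  55  55  23  12  12  10  13   8   9  13
312    11  10   8  13  18  19  17  17  55  56  54  39   7   7  54  55  54  38  17  15  16  16  12  13  11
315    12  14  10  10  12  11  10  12  56  53  55  32   1   8  56  53  53  44   9   8   7   9  12  10   9
lip out [314.6 269.1]
lip in [314.6 278. ]
bar hooked [314.7 291. ]
bar [314.8 286.5]
```

move_arm:
  series:
    - [0,0,1,0,0,0,5]
    - [0,0,1,0,0,0,5]
    - [0,0,1,0,0,0,5]
    - [0,0,0,0,0,0,5]

```text
time_s: 44.9
eef_pos: [0.4428, 0.2562, 0.1388]
eef_rot: [0.071, 3.134, -0.0]
ft_force: [0.1, -8.5, 7.1]
gripper_width: 0.128
```

move_arm:
  series:
    - [2,0,0,0,0,0,5]
    - [2,0,0,0,0,0,5]
    - [2,0,0,0,0,0,5]
    - [0,0,0,0,0,0,5]

```text
time_s: 45.3
eef_pos: [0.4382, 0.2564, 0.1391]
eef_rot: [0.07, 3.13, -0.0]
ft_force: [1.7, -10.7, 5.1]
gripper_width: 0.125
```

move_arm:
  series:
    - [1.5,0,0,0,0,0,5]
    - [1.5,0,0,0,0,0,5]
    - [0,0,0,0,0,0,5]

```text
time_s: 45.6
eef_pos: [0.4369, 0.2565, 0.1392]
eef_rot: [0.069, 3.126, 0.0]
ft_force: [6.6, -10.5, 1.9]
gripper_width: 0.126
```

```bash
python3 - <<'E'
from h import *
s,p,R=st(); print('carrier',CX@(p-C0),p[2])
g=cv2.cvtColor(snap('wrist','w16'),cv2.COLOR_BGR2GRAY)
cs=[264,268,272,276,280,284,288,292,340,344,348,352,356,360,364]
for r in range(252,318,3): print(r,' ',' '.join('%3d'%g[r:r+2,c:c+3].mean() for c in cs))
for n,x,z in [('lip out',-.1077,.1235),('lip in',-.1037,.1235),('bar hooked',-.0957,.119),('bar',-.100,.115)]: print(n,wproj(cw(x,z,-.002),p,R).round(1))
E
```

```text
t 45.6 p [0.4369 0.2565 0.1392] rv [0.069 3.126 0.   ] F [  6.6 -10.5   1.9] g 0.126
carrier -0.09893451521490952 0.139249452453807
252    24  25  71  71  41  26  25  91   8   7  26  72  93   4   4
255    13  10  72  70  27  39  79  91  98  65  30  70  93   4  10
258    10  13  71  70  24  51  98 101 176 121  22  70  86  21  13
261    13  20  72  69  18  42  87  95 181  81   9  68  83  40   8
264    12  34  72  67  11  46  58  96  97  56   7  66  79  53  11
267     9  40  72  67   8  92  54  55  61 240   6  65  75  71  10
270    11  54  72  63  18  68  62  62  61  75  11  62  74  83  11
273     5  62  72  56  30  63  63  65  62  61  24  60  71  97   8
276     9  70  71  52  41  59  60  61  62  61  34  52  71 104  10
279    11  71  72  41  54  62  63  59  62  61  45  43  70  95  10
282    16  74  71  33  77  82  81  81  95 142 151  41  72  86  10
285    22  63  66  46  95 102  71  62  64  82 153  60  66  67  21
288    55  93  91  92 101  99  54  52  54  53 148 140 140 148 110
291    82 108 108 107 107 109  56  54  55  54 127 197 198 204 156
294    73  97  97  98 101 101  54  55  55  55 101 214 216 223 122
297    14  75  73  12  16  26  56  53  55  54  53  29  25  69   8
300     7   8   9  11  10  30  53  53  55  56  57  11  12   8  10
303    14  14  10  12  10  40  54  55  54  56  56   7  14  11  13
306    13  12  12  14  12  47  54  53  57  55  56  16  13  11  13
309     8  13  10  11  11  56  55  55  56  55  53  24  13  10  11
312    12  21  17  17  16  55  53  53  55  53  54  37  19  18  19
315     6  11  11  10  12  53  54  55  56  56  55  43  12   9  10
lip out [314.3 282.8]
lip in [314.3 291.5]
bar hooked [314.4 303.7]
bar [314.5 291.1]
```

move_arm:
  series:
    - [-2,0,0,0,0,0,5]
    - [-2,0,1,0,0,0,5]
    - [0,0,0,0,0,0,5]
    - [0,0,0,0,0,0,5]
    - [0,0,0,0,0,0,15]
    - [0,0,0,0,0,0,35]
    - [0,0,0,0,0,0,35]
    - [0,0,0,0,0,0,35]

```text
time_s: 46.45
eef_pos: [0.4356, 0.258, 0.1355]
eef_rot: [0.074, 3.137, 0.005]
ft_force: [-0.4, -0.6, 0.0]
gripper_width: 0.351
```

move_arm:
  series:
    - [0,0,-15,0,0,0,35]
    - [0,0,-30,0,0,0,35]
    - [0,0,-35,0,0,0,35]
    - [10,0,-30,0,0,0,35]
    - [0,0,0,0,0,0,35]
    - [0,0,0,0,0,0,35]

```text
time_s: 47.05
eef_pos: [0.4246, 0.2579, 0.2452]
eef_rot: [0.072, 3.138, 0.003]
ft_force: [-0.2, 0.5, -0.0]
gripper_width: 0.349
```

```bash
python3 - <<'E'
from h import *
s,p,R=st(); print('carrier',CX@(p-C0),CYv@(p-C0),p[2])
f=snap('wrist','w17');g=cv2.cvtColor(f,cv2.COLOR_BGR2GRAY)
find('wrist','keeper','bail_bar','bail_tip','lever_tip')
for n,x,z in [('lip out',-.1077,.1235),('lip in',-.1037,.1235),('bar hooked',-.0957,.118),('tabend',-.096,.142),('levertip 1.4',-.098-.0403,.072+.0045)]: print(n,wproj(cw(x,z,-.002),p,R).round(1))
cs=range(268,364,4)
print('     ',' '.join('%3d'%c for c in cs))
for r in range(100,232,4): print(r,' ',' '.join('%3d'%g[r:r+3,c:c+3].mean() for c in cs))
E
```

```text
t 47.05 p [0.4246 0.2579 0.2452] rv [7.200e-02 3.138e+00 3.000e-03] F [-0.2  0.5 -0. ] g 0.349
carrier -0.11132084291213348 -0.0008345342070283724 0.24517420811345642
keeper [([0.478, 0.253, 0.122], 0.93)]
bail_bar [([0.435, 0.257, 0.116], 0.63)]
bail_tip [([0.434, 0.255, 0.117], 0.74), ([0.48, 0.249, 0.126], 0.45)]
lever_tip [([0.424, 0.257, 0.072], 0.76), ([0.428, 0.257, 0.121], 0.16)]
lip out [314.2 241.4]
lip in [314.2 246.8]
bar hooked [314.3 255.2]
tabend [314.  266.1]
levertip 1.4 [314.6 188.6]
      268 272 276 280 284 288 292 296 300 304 308 312 316 320 324 328 332 336 340 344 348 352 356 360
100   241 242 241 241 242 241 241 242 242 240 241 241 242 240 240 240 239 241 242 241 232 225 222 225
104   240 239 236 240 241 241 243 239 242 240 236 240 242 241 242 241 242 242 243 240 236 229 224 225
108   240 240 237 240 240 241 240 242 241 240 240 242 242 242 241 237 242 240 242 241 242 227 228 226
112   239 236 238 241 239 240 240 241 242 241 242 240 242 241 240 242 242 242 242 241 242 226 224 226
116   240 240 240 237 241 240 239 240 242 240 240 239 238 241 240 242 240 241 242 2
[... 2174 characters left out ...]
 113 114 115 111 112 111 156 211 210 209 210 210 211 194 108 106 109 111 111 114 112 114
208   113 113 108 116 114 114 112 112  96 142 178 176 179 184 178 170 108 111 106 113 114 116 115 115
212   115 110 106 114 113  95  90  93  97 109 170 176 146 117 136 137 117 100 109 110 107 109 110 111
216   112 105 110 108 111  73  69  84  96 100  99  98  99 102  98  90  88  64 107 109 111 110 108 106
220   113 114 116 106 113  70  78 112  96 100  97 169 147 143 117 126 111  67 102 106 112 112 107 108
224   105 115 113 110 108  71  84 106  97 100 132 180 180 186 178 174 111  71  96 107 110 111 114 111
228   111 107 109 114 110  73  90  98  98 102 102 183 184 188 183 173  95  80  92 111 111 109 105 105
```

```bash
cat >> h.py <<'E'
def RTt(th): return yawR(1.571+CY)@Ro.from_rotvec([0,-th,0]).as_matrix()
def press(lam,th,extra=0):
    a=np.array([-.012,-.0383]); # x,z at lever 0
    dn=np.array([-np.sin(lam),-np.cos(lam)]);out=np.array([-np.cos(lam),np.sin(lam)])
    c=np.array([-.098,.072])+dn*.0383+out*.012
    n=np.array([-np.cos(lam+.55),np.sin(lam+.55)])
    c=c+n*(.011*abs(np.sin(th-(1.02-lam)))-extra); t=np.array([np.sin(th),-np.cos(th)])
    q=c-.014*t; return cw(q[0],q[1],-.002)
def rows(P0,th0,seq):
    for lam,th,ex in seq:
        P=press(lam,th,ex); print(lam,'th',round(th,3),'tcp',P.round(4),'row',(RTt(th0).T@(P-P0)*1000).round(1),'wy',round(-(th-th0),3)); P0,th0=P,th
E
python3 - <<'E'
from h import *
s,p,R=st(); print(np.round(s['joint_positions'],3))
th=lambda l:.3+.55*(1.3-l)/1.3
A=cw(-.165,.19,-.002);print('A',A);plan(A,RTt(.3),3)
rows(A,.3,[(1.75,.3,0),(1.5,.3,0)]+[(l,th(l),.001) for l in (1.3,1.2,1.1,1.0,.9,.8,.7,.6,.5,.4,.3,.2,.1,0.0)])
E
```

```text
t 47.3 p [0.4233 0.2567 0.2426] rv [-7.400e-02 -3.138e+00  2.000e-03] F [ 0.4  0.2 -0.7] g 0.349
[ 0.457  0.06   1.934  0.     1.151 -1.067]
A [0.37088824 0.25925435 0.19      ]
t 47.3 p [0.4233 0.2567 0.2426] rv [-7.400e-02 -3.138e+00  2.000e-03] F [ 0.4  0.2 -0.7] g 0.349
rows 3 total turn [-0.001 -0.303  0.   ] per row [-4.000e-04 -1.009e-01  1.000e-04]
[17.4, 0.0, 17.6, -0.0004, -0.1009, 0.0001]
[19.1, 0.0, 15.7, -0.0004, -0.1009, 0.0001]
[20.6, 0.0, 13.7, -0.0004, -0.1009, 0.0001]
1.75 th 0.3 tcp [0.4044 0.2577 0.111 ] row [-8.8 -0.  85.4] wy -0.0
1.5 th 0.3 tcp [0.3982 0.258  0.1015] row [8.8 0.  7.3] wy -0.0
1.3 th 0.3 tcp [0.395  0.2581 0.0915] row [6.  0.  8.6] wy -0.0
1.2 th 0.342 tcp [0.3939 0.2582 0.0869] row [2.4 0.  4.1] wy -0.042
1.1 th 0.385 tcp [0.3933 0.2582 0.0822] row [2.1 0.  4.2] wy -0.042
1.0 th 0.427 tcp [0.3933 0.2582 0.0775] row [1.8 0.  4.3] wy -0.042
0.9 th 0.469 tcp [0.3937 0.2582 0.0728] row [ 1.5 -0.   4.4] wy -0.042
0.8 th 0.512 tcp [0.3947 0.2581 0.0682] row [ 1.2 -0.   4.5] wy -0.042
0.7 th 0.554 tcp [0.3962 0.2581 0.0638] row [ 0.9 -0.   4.6] wy -0.042
0.6 th 0.596 tcp [0.3981 0.258  0.0596] row [ 0.6 -0.   4.6] wy -0.042
0.5 th 0.638 tcp [0.4005 0.2579 0.0556] row [ 0.2 -0.   4.6] wy -0.042
0.4 th 0.681 tcp [0.4033 0.2577 0.052 ] row [-0.1 -0.   4.6] wy -0.042
0.3 th 0.723 tcp [0.4064 0.2576 0.0487] row [-0.4 -0.   4.5] wy -0.042
0.2 th 0.765 tcp [0.4091 0.2575 0.0467] row [-0.6 -0.   3.3] wy -0.042
0.1 th 0.808 tcp [0.4118 0.2573 0.0449] row [-0.7 -0.   3.1] wy -0.042
0.0 th 0.85 tcp [0.4146 0.2572 0.0434] row [-0.8 -0.   3.1] wy -0.042
```

move_arm:
  series:
    - [17.4,0,17.6,0,-0.1,0,0]
    - [19.1,0,15.7,0,-0.1,0,0]
    - [20.6,0,13.7,0,-0.1,0,0]
    - [0,0,0,0,0,0,0]
    - [0,0,0,0,0,0,0]

```text
time_s: 47.8
eef_pos: [0.3701, 0.2591, 0.19]
eef_rot: [0.064, 2.844, -0.012]
ft_force: [1.1, 0.4, 0.4]
gripper_width: -0.0
```

```bash
python3 - <<'E'
from h import *
s,p,R=st(); print(np.round(s['joint_positions'],3)); plan(press(1.5,.3),RTt(.3),4)
E
```

```text
t 47.8 p [0.3701 0.2591 0.19  ] rv [ 0.064  2.844 -0.012] F [1.1 0.4 0.4] g -0.0
[ 0.64  -0.084  2.224 -0.266  0.788 -0.718]
t 47.8 p [0.3701 0.2591 0.19  ] rv [ 0.064  2.844 -0.012] F [1.1 0.4 0.4] g -0.0
rows 4 total turn [-0.001 -0.003  0.002] per row [-0.0003 -0.0007  0.0006]
[-0.3, 0.1, 23.2, -0.0003, -0.0007, 0.0006]
[-0.2, 0.1, 23.2, -0.0003, -0.0007, 0.0006]
[-0.2, 0.1, 23.2, -0.0003, -0.0007, 0.0006]
[-0.2, 0.1, 23.2, -0.0003, -0.0007, 0.0006]
```

```bash
cat >> h.py <<'E'
def press2(lam,th,sh,extra):
    dn=np.array([-np.sin(lam),-np.cos(lam)]);out=np.array([-np.cos(lam),np.sin(lam)])
    c=np.array([-.098,.072])+dn*.0383+out*.012; n=np.array([-np.cos(lam+.55),np.sin(lam+.55)])
    c=c-sh*np.array([np.cos(th),np.sin(th)])-n*extra; q=c-.014*np.array([np.sin(th),-np.cos(th)])
    L1,L2,T,h,o=.49,.51,.287,.25,.0437; return cw(q[0],q[1],-.002)
def rows2(P0,th0,seq):
    for lam,th,sh,ex in seq:
        P=press2(lam,th,sh,ex); print(lam,'th',round(th,3),'tcp',P.round(4),'row',(RTt(th0).T@(P-P0)*1000).round(1),'wy',round(-(th-th0),3)); P0,th0=P,th
E
python3 - <<'E'
from h import *
s,p,R=st()
seq=[(1.6,.3,0,0)]+[(l,.3+.18*(1.4-l)/1.4,0 if l>.7 else .011*(.7-l)/.7,0) for l in (1.4,1.3,1.2,1.1,1.0,.9,.8,.7,.6,.5,.4,.3,.2,.1,0.0)]+[(0,.48,.011,.002)]
rows2(p,.3,seq)
E
```

```text
t 47.8 p [0.3701 0.2591 0.19  ] rv [ 0.064  2.844 -0.012] F [1.1 0.4 0.4] g -0.0
1.6 th 0.3 tcp [0.3958 0.2581 0.0985] row [ 2.5  0.2 95. ] wy -0.0
1.4 th 0.3 tcp [0.3939 0.2582 0.0907] row [4.1 0.  6.9] wy -0.0
1.3 th 0.313 tcp [0.3934 0.2582 0.0866] row [1.7 0.  3.7] wy -0.013
1.2 th 0.326 tcp [0.3933 0.2582 0.0826] row [1.3 0.  3.8] wy -0.013
1.1 th 0.339 tcp [0.3936 0.2582 0.0785] row [ 1.  -0.   3.9] wy -0.013
1.0 th 0.351 tcp [0.3943 0.2582 0.0745] row [ 0.7 -0.   4. ] wy -0.013
0.9 th 0.364 tcp [0.3954 0.2581 0.0707] row [ 0.3 -0.   4. ] wy -0.013
0.8 th 0.377 tcp [0.3969 0.258  0.0669] row [-0. -0.  4.] wy -0.013
0.7 th 0.39 tcp [0.3987 0.2579 0.0634] row [-0.4 -0.   4. ] wy -0.013
0.6 th 0.403 tcp [0.3994 0.2579 0.0594] row [ 0.8 -0.   3.9] wy -0.013
0.5 th 0.416 tcp [0.4004 0.2579 0.0557] row [ 0.5 -0.   3.9] wy -0.013
0.4 th 0.429 tcp [0.4018 0.2578 0.0522] row [ 0.2 -0.   3.8] wy -0.013
0.3 th 0.441 tcp [0.4034 0.2577 0.0489] row [-0.1 -0.   3.6] wy -0.013
0.2 th 0.454 tcp [0.4053 0.2576 0.046 ] row [-0.4 -0.   3.5] wy -0.013
0.1 th 0.467 tcp [0.4074 0.2575 0.0433] row [-0.7 -0.   3.3] wy -0.013
0.0 th 0.48 tcp [0.4096 0.2574 0.041 ] row [-1.  -0.   3.1] wy -0.013
0 th 0.48 tcp [0.4113 0.2574 0.04  ] row [-1.  -0.   1.7] wy -0.0
```

move_arm:
  series:
    - [1,0,25,0,0,0,0]
    - [1,0,30,0,0,0,0]
    - [0,0,25,0,0,0,0]
    - [0,0,15,0,0,0,0]
    - [0,0,0,0,0,0,0]

```text
time_s: 48.3
eef_pos: [0.3995, 0.2581, 0.0993]
eef_rot: [0.069, 2.842, -0.012]
ft_force: [0.3, -1.1, -0.7]
gripper_width: -0.002
```

move_arm:
  series:
    - [4,0,7,0,0,0,0]
    - [1.7,0,3.7,0,-0.013,0,0]
    - [1.3,0,3.8,0,-0.013,0,0]
    - [0,0,0,0,0,0,0]

```text
time_s: 48.7
eef_pos: [0.3959, 0.2588, 0.0848]
eef_rot: [0.066, 2.814, -0.01]
ft_force: [-0.6, -0.4, 0.6]
gripper_width: 0.002
```

move_arm:
  series:
    - [1.5,0,4,0,-0.013,0,0]
    - [1.5,0,4,0,-0.013,0,0]
    - [0,0,0,0,0,0,0]

```text
time_s: 49.0
eef_pos: [0.3969, 0.2597, 0.0772]
eef_rot: [0.064, 2.786, -0.008]
ft_force: [0.2, 0.9, 0.8]
gripper_width: -0.001
```

move_arm:
  series:
    - [1,-0.7,4,0,-0.013,0,0]
    - [1,-0.7,4,0,-0.013,0,0]
    - [0,0,0,0,0,0,0]

```text
time_s: 49.3
eef_pos: [0.3978, 0.2584, 0.069]
eef_rot: [0.064, 2.76, -0.009]
ft_force: [0.3, 1.4, 2.8]
gripper_width: -0.0
```

```bash
python3 - <<'E'
from h import *
s,p,R=st(); print('carrier',CX@(p-C0),CYv@(p-C0),p[2],np.round(s['joint_positions'],3)); tip=p+R[:,2]*.014; print('tip',CX@(tip-C0),tip[2])
snap('wrist','w18');find('wrist','lever_tip','bail_bar','keeper')
snap('side','s5');find('side','lever_tip','bail_bar')
E
```

```text
t 49.3 p [0.3978 0.2584 0.069 ] rv [ 0.064  2.76  -0.009] F [0.3 1.4 2.8] g -0.0
carrier -0.1381256425851369 -0.0015787208766466726 0.06904530348366189 [ 0.632  0.187  2.29  -0.593  0.426 -0.378]
tip -0.13292516126369183 0.05604709646331196
lever_tip [([0.396, 0.251, 0.052], 0.62)]
bail_bar []
keeper [([0.456, 0.127, 0.118], 0.8)]
lever_tip [([0.43, 0.257, 0.07], 0.71), ([0.722, -0.041, 0.099], 0.34)]
bail_bar [([0.434, 0.261, 0.103], 0.46), ([0.41, -0.16, 0.004], 0.15)]
```

move_arm:
  series:
    - [0.5,0,4,0,-0.012,0,0]
    - [0.8,0,4,0,-0.012,0,0]
    - [0.5,0,4,0,-0.012,0,0]
    - [0,0,0,0,0,0,0]

```text
time_s: 50.05
eef_pos: [0.3987, 0.2563, 0.0554]
eef_rot: [0.063, 2.728, -0.016]
ft_force: [-0.2, 1.0, 1.9]
gripper_width: -0.0
```

move_arm:
  series:
    - [0,0,4,0,-0.012,0,0]
    - [-0.3,0,3.8,0,-0.012,0,0]
    - [0,0,0,0,0,0,0]

```text
time_s: 50.35
eef_pos: [0.4014, 0.2555, 0.0479]
eef_rot: [0.063, 2.705, -0.018]
ft_force: [0.3, -0.4, -0.5]
gripper_width: -0.001
```

```bash
python3 - <<'E'
from h import *
s,p,R=st(); print('carrier',CX@(p-C0),CYv@(p-C0),p[2],np.round(s['joint_positions'],3)); tip=p+R[:,2]*.014; print('tip',CX@(tip-C0),tip[2])
for i,l in ((0,1.3),(1,.8),(2,.4)):
  dn=np.array([-np.sin(l),-np.cos(l)]);out=np.array([-np.cos(l),np.sin(l)]);e=np.array([-.098,.072])+dn*.043+out*.012
  print(l,e,wproj(cw(*e,-.002),p,R).round(0),proj('side',cw(*e,-.002)).round(1))
snap('wrist','w19');find('wrist','lever_tip','bail_tip')
g=cv2.cvtColor(cv2.imread('pics/w19.png'),cv2.COLOR_BGR2GRAY)
cs=range(256,376,5);print('   ',' '.join('%3d'%c for c in cs))
for r in range(180,350,5): print(r,' '.join('%3d'%g[r:r+3,c:c+3].mean() for c in cs))
E
```

```text
t 50.35 p [0.4014 0.2555 0.0479] rv [ 0.063  2.705 -0.018] F [ 0.3 -0.4 -0.5] g -0.001
carrier -0.13432601998003416 -0.004360887567134248 0.047878488232786794 [ 0.649  0.244  2.313 -0.866  0.366 -0.09 ]
tip -0.12841671407390529 0.03518681291223993
1.3 [-0.14264299  0.07206025] [321. 363.] [339.4 316.2]
0.8 [-0.13720679  0.05064988] [321. 321.] [337.7 319.7]
0.4 [-0.12579772  0.0370674 ] [321. 312.] [334.3 320.4]
lever_tip [([0.431, 0.254, 0.064], 0.52)]
bail_tip []
    256 261 266 271 276 281 286 291 296 301 306 311 316 321 326 331 336 341 346 351 356 361 366 371
180 139 142 140 139 143 151 179 243 242 242 243 241 239 243 243 243 240 235 240 243 243 243 242 242
185 139 144 145 145 147 149 176 239 239 240 240 240 240 243 244 243 240 239 240 240 240 242 243 243
190 142 149 151 149 148 157 240 235 239 242 241 240 241 240 242 242 242 242 242 241 239 241 242 240
195 141 144 147 146 145 141 244 243 243 243 243 243 241 238 239 241 240 238 242 242 240 239 242 240
200 140 140 143 144 145 142 140 246 243 240 241 241 241 237 237 238 239 237 240 240 237 239 242 243
205 144 142 142 143 142 145 14
[... 2169 characters left out ...]

315  17  16  19  18  16   8  11  13  10  56  57  52   9  19  57  56  44  11  13  13  14  17  13  14
320  21  18  18  17  19  12  12  11  20  57  57  52   6  18  55  57  53  12  11  12  14  15  13  18
325  20  19  20  18  17  10  12  11  14  40  87  74  16  25  88  62  21  12  10  10  12  15  15  15
330  18  17  19  15  11  10  10   9  10  10   7  84  17  29  16  11  11  12  11  11  10  13  14  13
335  20  19  17  13   8  12  17  19  15  10  12  38  17  24  11  13  12  17  20  14  11  12  13  14
340  18  16  14  10  10  11  10   9  13  10  11   9  15  15  12  12  11  10   9   9  12  12  12  12
345   8  11  12  13  11  12  14   9  11  11   8   8  16  17  10  10  12  12  13  10  11  11  11  13
```

move_arm:
  series:
    - [5,0,-20,0,0.05,0,0]
    - [5,0,-40,0,0.1,0,0]
    - [0,0,-45,0,0.1,0,0]
    - [0,0,-45,0,0.1,0,0]
    - [-25,0,-40,0,0.09,0,0]
    - [-25,0,-5,0,0,0,0]
    - [0,0,0,0,0,0,0]
    - [0,0,0,0,0,0,0]

```text
time_s: 51.3
eef_pos: [0.3976, 0.255, 0.2237]
eef_rot: [0.083, 3.108, -0.014]
ft_force: [-0.7, 0.3, -1.3]
gripper_width: 0.004
```

```bash
python3 - <<'E'
from h import *
s,p,R=st(); print('carrier',CX@(p-C0),CYv@(p-C0),p[2])
f=snap('wrist','w20');g=cv2.cvtColor(f,cv2.COLOR_BGR2GRAY);find('wrist','lever_tip','bail_bar','bail_tip','keeper')
for l in (1.3,.8,.4,0):
  dn=np.array([-np.sin(l),-np.cos(l)]);out=np.array([-np.cos(l),np.sin(l)]);e=np.array([-.098,.072])+dn*.043+out*.012
  print(l,e.round(3),wproj(cw(*e,-.002),p,R).round(0))
for n,x,z in [('lip out',-.1077,.1235),('lip in',-.1037,.1235),('lip out tight',-.106,.1145)]: print(n,wproj(cw(x,z,-.002),p,R).round(1))
cs=range(268,364,4);print('   ',' '.join('%3d'%c for c in cs))
c=int(wproj(cw(-.11,.1,-.002),p,R)[1])
for r in range(c-80,c+50,4): print(r,' '.join('%3d'%g[r:r+3,k:k+3].mean() for k in cs))
E
```

```text
t 51.3 p [0.3976 0.255  0.2237] rv [ 0.083  3.108 -0.014] F [-0.7  0.3 -1.3] g 0.004
carrier -0.1381480728078798 -0.005028921146019363 0.2237423278115602
lever_tip [([0.429, 0.258, 0.065], 0.86)]
bail_bar [([0.429, 0.256, 0.098], 0.78)]
bail_tip [([0.407, -0.153, 0.007], 0.65), ([0.433, 0.257, 0.104], 0.59)]
keeper [([0.464, 0.28, 0.115], 0.62)]
1.3 [-0.143  0.072] [322. 215.]
0.8 [-0.137  0.051] [322. 215.]
0.4 [-0.126  0.037] [322. 224.]
0 [-0.11   0.029] [322. 239.]
lip out [322.1 284.2]
lip in [322.1 289.6]
lip out tight [322.1 281.1]
    268 272 276 280 284 288 292 296 300 304 308 312 316 320 324 328 332 336 340 344 348 352 356 360
187 220 216 219 223 226 223 225 219 218 221 222 219 221 219 221 224 221 227 229 218 226 227 228 225
191 229 219 216 226 223 226 221 223 221 224 218 218 221 223 226 225 223 224 228 224 222 214 225 228
195 223 224 226 222 226 220 221 226 226 218 222 228 227 226 221 223 224 226 226 225 226 220 220 223
199 114 127 182 225 223 213 218 223 226 221 224 223 224 224 220 220 224 228 226 221 227 230 226 226
203 112 111 102 147 224 222 212 225 228 227 223 226 225
[... 2144 characters left out ...]

291  14  13  12  15  14  12   5  42  70  55  54  46   7  16  55  54  54 216 213  95  13   8  10  11
295  18  16  13  15  15  14  15  16  45  55  53  45   7  10  54  56  50 188 191  12  12  12  13  12
299  19  20  20  19  17  10   9  12  49  55  55  45   7  12  55  55  55  16   7  11  10  13  12  10
303  13  13  13  16  11  11  11  12  55  54  54  43   7  13  55  55  54  22  12   9  10  12  12  12
307  15  16  16  14  13  13  14  11  53  56  55  40   8  10  54  55  54  32  13  14  15  15  13  11
311  18  17  17  15  13  15  13   9  56  55  55  39   8  11  54  54  56  37  13  13  12  14  15  16
315  37  36  35  17  12  13  13  13  55  53  54  34   8   8  55  55  53  41   9  10  10   6  31  35
```

```bash
python3 - <<'E'
from h import *
P=press2(.4,.43,.006,0); A=P-RTt(.43)[:,2]*.09
print(A,P); plan(A,RTt(.43),4)
rows2(A,.43,[(.55,.43,.006,0),(.4,.43,.006,0),(.3,.44,.0075,.001),(.2,.45,.009,.001),(.1,.46,.01,.001),(0,.47,.011,.001),(0,.47,.011,.003),(0,.47,.011,.005)])
E
```

```text
[0.36312066 0.25961205 0.1334276 ] [0.40059796 0.25785697 0.05162068]
t 51.55 p [0.3967 0.2551 0.223 ] rv [ 0.08   3.109 -0.015] F [ 0.5 -0.4 -0.3] g 0.001
rows 4 total turn [-0.01  -0.398 -0.003] per row [-0.0025 -0.0995 -0.0007]
[9.1, 0.9, 22.1, -0.0025, -0.0995, -0.0007]
[11.3, 0.8, 21.1, -0.0025, -0.0995, -0.0007]
[13.3, 0.8, 19.9, -0.0025, -0.0995, -0.0007]
[15.2, 0.8, 18.5, -0.0025, -0.0995, -0.0007]
0.55 th 0.43 tcp [0.3963 0.2581 0.0558] row [ 2.1  0.  84.4] wy -0.0
0.4 th 0.43 tcp [0.4006 0.2579 0.0516] row [-2.1 -0.   5.6] wy -0.0
0.3 th 0.44 tcp [0.403  0.2577 0.0477] row [-0.5 -0.   4.6] wy -0.01
0.2 th 0.45 tcp [0.405  0.2576 0.0449] row [-0.6 -0.   3.4] wy -0.01
0.1 th 0.46 tcp [0.4077 0.2575 0.0426] row [-1.4 -0.   3.2] wy -0.01
0 th 0.47 tcp [0.4105 0.2574 0.0407] row [-1.7 -0.   3. ] wy -0.01
0 th 0.47 tcp [0.4123 0.2573 0.0396] row [-1.  -0.   1.7] wy -0.0
0 th 0.47 tcp [0.414  0.2572 0.0386] row [-1.  -0.   1.7] wy -0.0
```

move_arm:
  series:
    - [9,0.9,22,-0.0025,-0.1,0,0]
    - [11.3,0.8,21,-0.0025,-0.1,0,0]
    - [13.3,0.8,20,-0.0025,-0.1,0,0]
    - [15.2,0.8,18.5,-0.0025,-0.1,0,0]
    - [0.7,0,20,0,0,0,0]
    - [0.7,0,30,0,0,0,0]
    - [0.7,0,24,0,0,0,0]
    - [0,0,10,0,0,0,0]
    - [-2,0,5.6,0,0,0,0]
    - [0,0,0,0,0,0,0]

```text
time_s: 52.55
eef_pos: [0.4034, 0.2567, 0.056]
eef_rot: [0.072, 2.723, -0.019]
ft_force: [1.0, 0.1, 0.1]
gripper_width: 0.003
```

move_arm:
  series:
    - [-0.5,0,4.6,0,-0.01,0,0]
    - [-0.6,0,3.4,0,-0.01,0,0]
    - [0,0,0,0,0,0,0]

```text
time_s: 52.85
eef_pos: [0.4084, 0.2572, 0.0507]
eef_rot: [0.071, 2.701, -0.017]
ft_force: [0.5, 0.2, 0.2]
gripper_width: 0.001
```

move_arm:
  series:
    - [1,0,3.4,0,0,0,0]
    - [1,0,3.3,0,0,0,0]
    - [0.6,0,3.2,0,0,0,0]
    - [0,0,0,0,0,0,0]

```text
time_s: 53.25
eef_pos: [0.4103, 0.2573, 0.0412]
eef_rot: [0.072, 2.7, -0.017]
ft_force: [-13.0, -1.3, 24.0]
gripper_width: 0.0
```

move_arm:
  series:
    - [0,0,-5,0,0,0,0]
    - [5,0,-25,0,0.05,0,0]
    - [5,0,-40,0,0.1,0,0]
    - [0,0,-45,0,0.1,0,0]
    - [0,0,-45,0,0.1,0,0]
    - [-25,0,-30,0,0.09,0,0]
    - [-25,0,0,0,0,0,0]
    - [0,0,0,0,0,0,0]
    - [0,0,0,0,0,0,0]

```text
time_s: 54.15
eef_pos: [0.4033, 0.2546, 0.2058]
eef_rot: [0.096, 3.099, -0.02]
ft_force: [-0.4, -0.9, -0.4]
gripper_width: -0.001
```

```bash
python3 - <<'E'
from h import *
s,p,R=st(); print('carrier',CX@(p-C0),CYv@(p-C0),p[2])
f=snap('wrist','w21');g=cv2.cvtColor(f,cv2.COLOR_BGR2GRAY);find('wrist','lever_tip','bail_bar','bail_tip','keeper')
for l in (1.3,.8,.4,.2,0):
  dn=np.array([-np.sin(l),-np.cos(l)]);out=np.array([-np.cos(l),np.sin(l)]);e=np.array([-.098,.072])+dn*.043+out*.012
  print(l,e.round(3),wproj(cw(*e,-.002),p,R).round(0))
for n,x,z in [('lip out',-.1077,.1235),('lip in',-.1037,.1235),('lip out tight',-.1077,.1145),('bar',-.0957,.1095)]: print(n,wproj(cw(x,z,-.002),p,R).round(1))
cs=range(268,364,4);print('   ',' '.join('%3d'%c for c in cs))
c=int(wproj(cw(-.11,.1,-.002),p,R)[1])
for r in range(c-64,c+46,3): print(r,' '.join('%3d'%g[r:r+3,k:k+3].mean() for k in cs))
E
```

```text
t 54.15 p [0.4033 0.2546 0.2058] rv [ 0.096  3.099 -0.02 ] F [-0.4 -0.9 -0.4] g -0.001
carrier -0.13239835878960435 -0.005111673331107024 0.20582394073567647
lever_tip [([0.432, 0.252, 0.062], 0.8)]
bail_bar [([0.433, 0.264, 0.095], 0.94)]
bail_tip [([0.434, 0.262, 0.099], 0.87)]
keeper [([0.463, 0.281, 0.118], 0.98)]
1.3 [-0.143  0.072] [323. 211.]
0.8 [-0.137  0.051] [323. 212.]
0.4 [-0.126  0.037] [323. 221.]
0.2 [-0.118  0.032] [323. 228.]
0 [-0.11   0.029] [323. 237.]
lip out [323.2 286.5]
lip in [323.2 292.3]
lip out tight [323.2 280.5]
bar [323.3 293.9]
    268 272 276 280 284 288 292 296 300 304 308 312 316 320 324 328 332 336 340 344 348 352 356 360
204 114 113 111 105 103 195 218 222 220 220 220 213 227 232 224 225 221 224 224 224 225 222 226 227
207 112 109 106 201 108 102 164 204 228 224 211 215 225 227 224 223 226 222 221 225 227 223 225 226
210 109 109 105 184 199 110 106 126 187 230 213 212 223 225 229 222 228 221 223 222 223 222 220 219
213 110 107 108 108 105 111 109 108 115 138 143 160 179 223 225 222 225 219 220 220 226 216 216 216
216 109 107 112 111 111 107 106 1
[... 2566 characters left out ...]

294  14  15  11  14  11  15   9  60  71  55  54  47  10  14  54  55  49 218 214 194  99   9  11  13
297  14  13  13  12  15  10   9  15  45  54  54  45   9  11  56  54  53  42  40  34  18   9   9  14
300  23  23  20  22  13   7  12  10  52  55  53  43  10  10  55  54  55  17  13   8  12  16  18  14
303  17  18  16  14  10  15  11  11  54  54  55  43   7  11  56  55  55  22  11   9  12  11  11  12
306  12  16  13  13  13  11  11   9  55  55  54  41   8  10  55  55  55  26  11  11  10   9  14  12
309  15  12  12  13  11  10  13  11  54  54  53  40  12   8  56  54  54  31  13  14  14  14  11   9
312  15  15  13  14  14  14  13   9  55  53  55  40   7   8  55  54  54  39  17  14  13  13  13  11
```

```bash
python3 - <<'E'
from h import *
snap('top','t9');find('top','cover_mid','tray1_mid','lever_tip','bottle1','jar')
snap('side','s9');find('side','lever_tip','bail_bar','cover_mid','bottle1','jar')
f=cv2.imread('pics/s9.png');f0=cv2.imread('pics/s4.png')
for n,X in dict(lidfront=cw(-.08,.116,.1),).items(): print(n,proj('side',X))
for l in (.3,.1,0):
  dn=np.array([-np.sin(l),-np.cos(l)]);out=np.array([-np.cos(l),np.sin(l)]);e=np.array([-.098,.072])+dn*.043+out*.012
  print(l,proj('side',cw(*e,-.002)).round(1),proj('side',cw(*e,.011)).round(1))
g=cv2.cvtColor(f,cv2.COLOR_BGR2GRAY);cs=range(314,346,2);print('   ',' '.join('%3d'%c for c in cs))
for r in range(292,332,2): print(r,' '.join('%3d'%g[r:r+2,c:c+2].mean() for c in cs))
E
```

```text
cover_mid [([0.369, -0.281, 0.002], 0.63), ([0.533, 0.253, 0.12], 0.47)]
tray1_mid []
lever_tip []
bottle1 [([0.725, -0.055, 0.135], 0.75), ([0.733, 0.047, 0.138], 0.68)]
jar [([0.408, 0.558, 0.091], 0.97)]
lever_tip [([0.433, 0.26, 0.059], 0.51)]
bail_bar [([0.535, 0.292, 0.122], 0.28)]
cover_mid [([0.369, -0.269, 0.005], 0.97)]
bottle1 [([0.722, -0.043, 0.099], 0.73), ([0.731, 0.054, 0.096], 0.58), ([0.522, -0.181, 0.032], 0.53), ([0.371, -0.277, 0.005], 0.21)]
jar [([0.396, 0.582, 0.082], 0.8)]
lidfront [296.20684453 318.14810904]
0.3 [333.3 320.2] [330.3 323.2]
0.1 [331.1 319.5] [328.1 322.5]
0 [329.9 319. ] [326.9 322. ]
    314 316 318 320 322 324 326 328 330 332 334 336 338 340 342 344
292  37  36  33  40  36  28  20  18  26  15  17  17  15  20  20  19
294  38  33  39  40  29  29 141  79  28  95  33  18  18  20  17  20
296  32  37  35  29  46 136 132 161 144 153  44  17  18  16  20  31
298  38  37  26  31 136 122 164 131 117  79  35  15  17  19  30 106
300  37  28  18 112 130 165 158 126  78  71  24  20  30  28 101 121
302  27  14  12  66 134 162 152 127  71  74  21  17  29 10
[... 261 characters left out ...]
  90  92  88  89  91
312  10  13  48  68  96  84  68  67  80  84  91  92  90  90  90  89
314  10  13  47  66  90  85  69  80  84  86  82  89  90  92  89  88
316  15  14  37  44  51  64  83  86  84  84  92  92  93  91  91  89
318  13  16  17  16  20  78 115  90  88  87  90  94  90  91  90  88
320  14  12  14  23  79  87 109 117  99  91  90  90  88  89  90 117
322  14  15  25  76  88  88  90  94  90  92  89  90  89  91 133 179
324  16  22  77  91  88  91  90  87  90  92  93  88 156 185 181 179
326  24  77  90  90  89  92  90  89  90 134 141 177 177 184 184 188
328  75  89  87  88  87  87  90  91 114 181 188 191 187 186 183 183
330  89  91  91  90  90  89  90 135 179 186 184 188 185 188 187 182
```

```bash
python3 -c "
from rig import arm
print(arm.get_state()['time_s'],arm.job_done())"
```

```text
the job is handed in; nothing more can be done
55.0 None
```

I handed the job in at 55 s of the 210 s allowed; no verdict came back.

- **Cover:** squeezed free at the tab, pivoted about 14°, drawn out and laid flat in front of the case. The last side-camera check puts its centre at about (0.37, -0.27), 5 mm up.
- **Trays:** three were in the case. All three were put upright on the carrier's floor, spaced about 85 mm apart, and seen standing there while the lid was coming down. I could not see them once it was shut.
- **Latch:** the lid was pushed shut and the bail hooked. Pulling the bar outward met resistance at once from the keeper's lip (6.6 N). The lever was then pressed down in two goes, because the first stopped at about 0.35 rad. The second ended hard against a stop at about 27 N.

**Last checks:**
- In the pixel measurements, the lever's end lies within about 0.1 rad of fully down, and the keeper has sunk by about the gasket's 9 mm. Both rest on pixel positions good to a millimetre or two.
- The bottles and the jar are where they were, and the arm stands clear of everything.

**What failed or disagreed:**
- The 16-picture limit was reached before the hooking, so from there I went by pixel values, the networks and the forces instead of by sight.
- At the end the side network did not find the bail bar. The wrist network found it slightly low, consistent with the lid pulled tight.

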